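Turn a closed cell carrier over for the underside shot

ROBOT

A 6-joint arm with a two-finger parallel gripper is mounted at the origin on the work surface. World frame = base frame: x ahead of the robot, y to its left, z up, the work surface at z = 0. Lengths are in m, angles in rad, forces in N, time in s.
With the tool pointing down it reaches from about 0.375 to 0.9 m from the base axis. Payload 3.1 kg.
Tool frame: the origin (TCP) lies at the very end of the fingers, on their centre line; the grasp point (between the pads) lies 19 mm behind it; z points along the fingers, y is the direction in which the jaws open and shut (so a half turn about z gives the same grasp; the last joint's range is limited). The gripper opens to 87 mm and grips with 3 to 60 N. Pads are 19 mm wide; open, the fingers measure 117 mm over their backs; the gripper's body (75 mm by 190 mm) begins 51 mm behind the grasp point.
Start: joints at [-1.371, 0.527, 1.433, -0, 1.181, -0.178], TCP at [0.231, -0.581, 0.223] pointing down, gripper open.
Joint ranges: [-3.08, 3.08], [-0.75, 2.2], [0.22, 2.44], [-1.43, 4.57], [0, 2.65], [-2.85, 2.85]. Speed limits (rad/s): [2.79, 2.79, 3.14, 3.14, 3.14, 3.14].

INTERFACE

Orientations are given as a unit quaternion [x, y, z, w].
In Python, from rig import robot gives the robot as it stands.
- The arm moves only by the tool arm_command, never from a script. Its argument "targets" is a list of rows, each a list of 5 numbers: the shift along the tool's x, y, z in cm, then the turn about the tool's z in rad, then the finger opening in cm, from 0 to 8.7. In form: [[dx, dy, dz, spin, hand], ...]. A call has 1 to 5 rows; each row is the pose to reach, as a shift and turn from the pose commanded when the call began, along the tool's axes at that moment; what a row does not reach only later rows make up. A row lasts 1/8 s, in which the tool goes at most 62.5 mm and 10.7 degrees, less where a joint would pass 70% of its speed; a pose out of reach is approached as far as the arm can. A call with a gripper value outside its range is refused whole. The fingers move at their own pace and stop on an object; "newtons" is the grip in N (left out, the last holds). Time passes only in rows, so rows that repeat a pose let the fingers close. It gives the time, the measured TCP pose, the force and the opening at its end, in the units of the state.
- robot.get_obs(): the state, without advancing time (a new reading comes with each control period).
- robot.camera(name): name is "side" or "top"; returns (picture, depth): 420x560x3 uint8, red, green, blue; 420x560 float32, m along the optical axis (not along the pixel's ray), 0 where there is no reading.
- robot.camera_model(name): a dict with "mtx" (3x3 intrinsics, pixels), "k1" (the pictures are not rectified: a ray, as slopes to the right and down, at radius r is drawn at 1 + k1 r^2 times it, then the intrinsics apply), "extrinsics" (4x4, takes a point from world to camera coordinates). Camera axes: x right, y up, looking along -z (the intrinsics and any distortion apply to the point x, -y, -z); pixel columns grow to the right and rows downward; lengths in m; the calibration is good to about 2 mm. A picture is of the moment at which its call begins. camera_model takes no time and is no camera call.
- robot.hand_in(): hands the job in, once; it reports no verdict.
The state is a dict: "time": time; "q": joint angles; "joint_velocities": joint speeds; "joint_torque": joint torques, N m; "position": TCP position; "tool_rot": TCP orientation; "ft_force": force on the tool from outside, world axes, zero at the start; "moment": the same for the moment, N m; "grip_width": finger opening in m.
Only numpy, scipy, OpenCV 4.12 (cv2) and the standard library are available. Lean on these libraries where they do the work, as an engineer would, in place of code of your own. Each camera call takes 0.05 s, during which the arm holds its last target.

TASK

The cells must be photographed from below: turn the closed carrier (deep tray with its shallow cover tray on top) over as one piece, keeping the two trays shut together, and lay it on the aluminium plate, centred and lengthwise along the plate, so the deep tray ends up on top. Then lift the deep tray straight off, leaving the three cells standing flat end up in the cover tray on the plate, and set the deep tray down on the bench beside the plate, still upside down. Drop nothing and leave the other things on the bench alone.

Things in the scene. Friction and masses are not known exactly. Their poses are not given: they have to be found in the camera images.
- deep_tray: Lower half of the carrier: grey plastic block 52 (x) x 110 (y, long) x 34 high, flat sides, about 0.18 kg; three round pockets 25.5 across, 29 deep, open to its +z face at y = -33, 0, +33 on the long centre line. Origin: centre of its closed face, +z towards the open face. Starts flat on the bench, z up.
- cover_tray: Upper half: same grey plastic, same 52 x 110 outline, 24 high, about 0.13 kg, same pockets 19 deep, open to its lower face; three small dark dots on its closed face. Origin: centre of its open face, +z towards the closed face. Starts on the deep tray, z up. Not latched: only the cells (0.75 mm play all round) key the trays against sliding.
- deep_rim (a point): Centre of the deep tray's open face, at z = +34 mm in its frame: the joint line of the shut carrier, seen as a thin dark line. The shut carrier is 58 high, about 0.45 kg, and stands steadily on its 52 x 58 ends. A grip across the 52 mm width at the joint line touches both trays; 25 to 50 N holds them shut together, also on edge or upside down.
- cover_rim (a point): Centre of the cover tray's open face (its origin); coincides with deep_rim while the carrier is shut.
- cell0: Steel cell in the pocket at y = -33 mm of the deep tray, hidden at first: cylinder 24 across, 44 tall plus a brass button 14 across and 2 tall on its +z end. Origin: centre of its flat end; starts button up with z up (z down when turned over). 45 g. 2 mm of end play in the shut carrier; turned over, it stands 27 mm proud of the cover tray.
- cell1: Steel cell in the pocket at y = 0 mm of the deep tray, hidden at first: cylinder 24 across, 44 tall plus a brass button 14 across and 2 tall on its +z end. Origin: centre of its flat end; starts button up with z up (z down when turned over). 45 g. 2 mm of end play in the shut carrier; turned over, it stands 27 mm proud of the cover tray.
- cell2: Steel cell in the pocket at y = 33 mm of the deep tray, hidden at first: cylinder 24 across, 44 tall plus a brass button 14 across and 2 tall on its +z end. Origin: centre of its flat end; starts button up with z up (z down when turned over). 45 g. 2 mm of end play in the shut carrier; turned over, it stands 27 mm proud of the cover tray.
- plate: Bare aluminium inspection plate fixed on the bench, 105 (x) x 155 (y, long) x 8 thick, a small dark screw head near each corner. Origin: centre of its underside, at bench height; the top is 8 mm above it. The bench between plate and carrier is clear.
- screwdriver: Screwdriver with an orange handle lying on the bench, to be left alone. Origin near its middle.
- marker: Black marker pen, 120 long, 16 thick, lying on the bench, to be left alone. Origin: its middle, underside.
- tape: Roll of tape, 80 across, 20 high, lying on the bench, to be left alone. Origin: centre of its underside.

How it is judged:
On the way:
1. the carrier, still shut, lies upside down on the plate: deep tray on top, centred and lengthwise along the plate (horizontal distance between cover_tray and plate below 0.02 m and angle between the y axis of cover_tray and the y axis of plate, either way round below 0.2 rad and angle between each of cover_tray, deep_tray's own z axis and vertical above 3.05 rad and height (world z) of cover_tray between 0.028 and 0.036 m and distance between deep_rim and cover_rim below 0.006 m), for 0.2 s.
At the end, for the whole second after the job is handed in: Cover tray flat on the plate, closed face down, within 20 mm of its centre and 0.2 rad of its length; all three cells standing in it, flat end up (within 0.19 rad); deep tray flat on the bench beside the plate, closed face up; all at rest (horizontal distance between cover_tray and plate below 0.02 m and angle between the y axis of cover_tray and the y axis of plate, either way round below 0.2 rad and angle between each of cover_tray, deep_tray's own z axis and vertical above 3.05 rad and height (world z) of cover_tray between 0.028 and 0.036 m and angle between each of cell0, cell1, cell2's own z axis and vertical above 2.95 rad and z of each of cell0, cell1, cell2 in the frame of plate below 0.066 m and horizontal distance between each of cell0, cell1, cell2 and cover_tray below 0.04 m and linear speed of each of cell0, cell1, cell2, cover_tray, deep_tray below 0.02 m/s and height (world z) of deep_tray between 0.03 and 0.0385 m and horizontal distance between deep_tray and plate above 0.07 m); the robot touches nothing.
It fails at once if the trays come apart (more than 12 mm) before the deep tray is upside down (distance between deep_rim and cover_rim above 0.012 m and angle between deep_tray's own z axis and vertical below 2.8 rad).
It fails at once if a tray is dropped or thrown (faster than 1.2 m/s) (linear speed of any of deep_tray, cover_tray above 1.2 m/s).
It fails at once if the screwdriver, the marker or the tape is moved more than 30 mm (distance of any of screwdriver, marker, tape from where it was at the start of the episode above 0.03 m).
It also fails if it takes over 72 s, if anything falls off the work surface, if the arm or the gripper's body presses on something with over 40 N, if the wrist force passes 120 N, or if a joint passes its speed limit or range.

## Working session

There is one attempt and no reset: what is moved stays moved. The work goes in short steps, Python scripts to look and compute and a tool call to move; the robot and the scene stay as the last step left them, time stands still between calls to the robot, and variables do not carry over. Pictures are saved under pics/ and viewed, and the job is handed in when it is done.

Besides the shell and the picture viewer there is one more tool, called after "Emit:" in YAML: its name, and indented under it one key for each argument. arm_command: Moves the arm, as the interface text tells. Its arguments: {"type":"object","properties":{"targets":{"type":"array","items":{"type":"array","items":{"type":"number"}}},"newtons":{"type":"number"}},"required":["targets"]}

```bash
ls; mkdir -p pics; python3 - <<'E'
from rig import robot
import cv2,numpy as np
o=robot.get_obs();print({k:np.round(v,3).tolist() for k,v in o.items()})
for n in("top","side"):
    p,d=robot.camera(n);cv2.imwrite(f"pics/{n}0.png",p[:,:,::-1]);np.save(f"{n}0.npy",d)
    m=robot.camera_model(n);print(n,m)
E
```

```text
pics
{'time': 0.0, 'q': [-1.371, 0.528, 1.434, -0.0, 1.181, -0.178], 'joint_velocities': [0.001, -0.001, 0.002, 0.001, 0.001, -0.0], 'joint_torque': [0.0, -44.004, -17.659, 0.063, 0.058, -0.0], 'position': [0.231, -0.58, 0.222], 'tool_rot': [0.982, 0.188, -0.0, -0.001], 'ft_force': [-0.282, 0.289, -0.152], 'moment': [0.012, 0.001, -0.059], 'grip_width': 0.087}
top {'mtx': array([[529.06986909,   0.        , 282.29525361],
       [  0.        , 529.06986909, 205.42546598],
       [  0.        ,   0.        ,   1.        ]]), 'k1': -0.13523276587878028, 'extrinsics': array([[-0.02974337, -0.99954747,  0.00449406,  0.01301013],
       [ 0.97928069, -0.02823869,  0.20052905, -0.62864264],
       [-0.2003114 ,  0.01036536,  0.97967745, -1.1284845 ],
       [ 0.        ,  0.        ,  0.        ,  1.        ]])}
side {'mtx': array([[393.40138513,   0.        , 283.10599744],
       [  0.        , 393.40138513, 211.87961843],
       [  0.        ,   0.        ,   1.        ]]), 'k1': -0.024135709526645833, 'extrinsics': array([[-0.88925815, -0.45737975, -0.00486819,  0.55746738],
       [ 0.25583714, -0.50617621,  0.82360974, -0.2098062 ],
       [-0.37916658,  0.73115621,  0.56713605, -0.65695622],
       [ 0.        ,  0.        ,  0.        ,  1.        ]])}
```

View pics/top0.png

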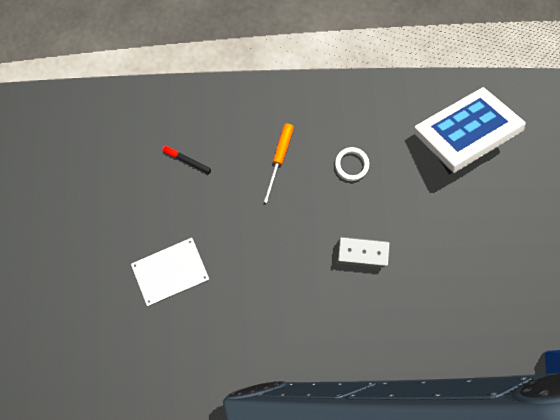

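View pics/side0.png

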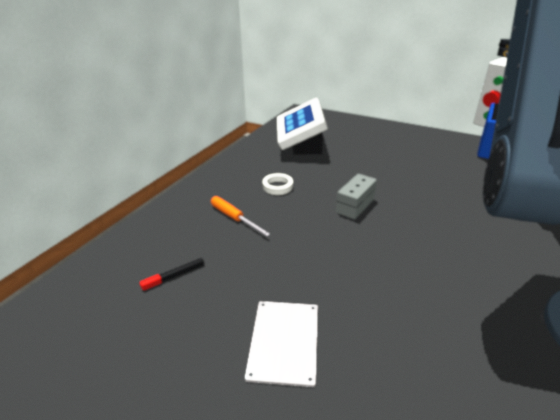

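The moves allow no tilt, so I'll turn the carrier by pivoting it between the pads about its width. First I need the poses.

```bash
cat > h.py <<'E'
import cv2,numpy as np
from rig import robot
from scipy.spatial.transform import Rotation as R
def ray(n,px):
    m=robot.camera_model(n);E=m["extrinsics"]
    u=cv2.undistortPoints(np.float64(px).reshape(-1,1,2),m["mtx"],np.array([m["k1"],0,0,0,0])).reshape(-1,2)
    d=np.c_[u[:,0],-u[:,1],-np.ones(len(u))]@E[:3,:3]
    return -E[:3,:3].T@E[:3,3],d
def plane(n,px,z):
    c,d=ray(n,px);return c+d*((z-c[2])/d[:,2])[:,None]
def proj(n,P):
    m=robot.camera_model(n);E=m["extrinsics"];P=np.atleast_2d(P)
    c=P@E[:3,:3].T+E[:3,3];c=c*[1,-1,-1]
    return cv2.projectPoints(c,np.zeros(3),np.zeros(3),m["mtx"],np.array([m["k1"],0,0,0,0]))[0].reshape(-1,2)
def snap(name,crop=None,s=1,cams=("top","side")):
    out=[]
    for n in cams:
        p,d=robot.camera(n);p=p[:,:,::-1].copy();np.save(f"{n}_last.npy",d)
        if crop: 
            x,y,w,h=crop[n];p=cv2.resize(p[y:y+h,x:x+w],None,fx=s,fy=s,interpolation=cv2.INTER_NEAREST)
        cv2.imwrite(f"pics/{name}_{n}.png",p)
E
python3 - <<'E'
from h import *
im=cv2.imread("pics/top0.png");hsv=cv2.cvtColor(im,cv2.COLOR_BGR2HSV)
m=((hsv[...,2]>180)&(hsv[...,1]<60)).astype(np.uint8);m[:80]=0
cs,_=cv2.findContours(m,cv2.RETR_EXTERNAL,cv2.CHAIN_APPROX_NONE)
for c in cs:
    if cv2.contourArea(c)<300: continue
    (cx,cy),wh,a=cv2.minAreaRect(c);print("c",round(cx),round(cy),np.round(wh),round(a))
    if abs(cx-170)<15: z=.008
    elif abs(cx-364)<15: z=.058
    else: continue
    P=plane("top",c.reshape(-1,2).astype(float),z)[:,:2]
    r=cv2.minAreaRect((P*1000).astype(np.float32));print(z,r);print(cv2.boxPoints(r))
    # dark dots
    x,y,w,h=cv2.boundingRect(c);g=im[y:y+h,x:x+w].mean(2)
    inside=np.zeros(m.shape,np.uint8);cv2.drawContours(inside,[c],-1,1,-1);inside=cv2.erode(inside,np.ones((5,5)))[y:y+h,x:x+w]
    n,l,st,ce=cv2.connectedComponentsWithStats(((g<140)&(inside>0)).astype(np.uint8))
    q=ce[1:]+[x,y];print("dots",np.c_[q,st[1:,4]].round(1).tolist(),(plane("top",q,z)*1000).round(1).tolist())
E
```

```text
c 169 271 [46. 68.] 67
0.008 ((492.343994140625, 260.87213134765625), (107.31786346435547, 156.91375732421875), 22.083755493164062)
[[413.12497 313.39935]
 [472.1185  167.99753]
 [571.563   208.34491]
 [512.56946 353.74673]]
dots [[190.0, 241.0, 1.0], [134.5, 265.0, 2.0], [204.5, 277.0, 2.0], [148.5, 301.0, 2.0]] [[561.5, 212.2, 8.0], [508.3, 342.9, 8.0], [476.8, 178.5, 8.0], [424.4, 308.8, 8.0]]
c 364 251 [49. 24.] 5
0.058 ((520.8322143554688, -184.4859161376953), (110.39823913574219, 52.96361541748047), 82.71636199951172)
[[ 487.56586 -235.8822 ]
 [ 540.1021  -242.59702]
 [ 554.0986  -133.08963]
 [ 501.56232 -126.37482]]
dots [[349.0, 249.5, 8.0], [363.9, 251.1, 8.0], [378.5, 252.5, 8.0]] [[525.1, -151.5, 58.0], [520.4, -184.7, 58.0], [516.2, -217.5, 58.0]]
c 352 163 [34. 32.] 11
0.058 ((726.0634155273438, -169.56784057617188), (77.65118408203125, 77.71215057373047), 76.78675842285156)
[[ 679.36145 -198.48401]
 [ 755.01624 -216.24713]
 [ 772.7654  -140.65167]
 [ 697.1106  -122.88855]]
dots [[351.9, 163.0, 418.0]] [[725.2, -169.3, 58.0]]
c 471 126 [60. 97.] 59
```

```bash
cat >> h.py <<'E'
def delta(target_mm,yaw_deg):
    o=robot.get_obs();r=R.from_quat(o["tool_rot"]);d=r.inv().apply(np.array(target_mm)/1000-o["position"])*100
    x=r.as_matrix()[:,0];yaw=np.degrees(np.arctan2(x[1],x[0]))
    s=-np.radians((yaw_deg-yaw+180)%360-180)
    print("t",round(o["time"],2),"pos",(o["position"]*1000).round(1),"yaw",round(yaw,1),"F",np.round(o["ft_force"],1),"w",round(o["grip_width"]*1000,1),"-> d_cm",d.round(2),"spin",round(s,3))
E
python3 - <<'E'
from h import *
# side check of dots
im=cv2.imread("pics/side0.png")
print(proj("side",[[.5206,-.1846,.058],[.4925,.2608,.008],[.5256,-.145,.034]]).round(1))
delta([525.7,-144.9,120],82.7)
E
```

```text
[[356.5 185.3]
 [283.2 338.5]
 [348.2 201. ]]
t 0.1 pos [ 231.  -580.   221.7] yaw 21.7 F [0.1 0.3 0.6] w 87.1 -> d_cm [ 43.47 -29.51  10.24] spin -1.065
```

```bash
python3 - <<'E'
import cv2
im=cv2.imread("pics/side0.png");a=cv2.resize(im[165:225,320:390],None,fx=6,fy=6,interpolation=2);cv2.imwrite("pics/s0c.png",a)
E
```

```text
(no output)
```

View pics/s0c.png

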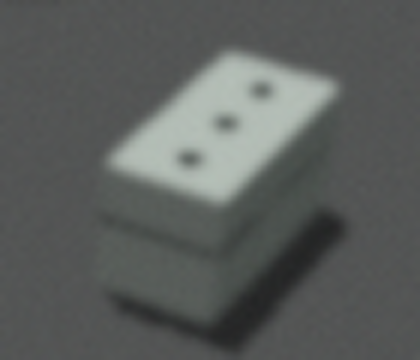

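The carrier's middle dot is at side pixel (357.7, 185.3). My top-view pose predicts (356.5, 185.3), so the two views agree to about 2 mm. Moving above the +y end now.

Emit:
arm_command:
  targets:
    - [6, -4, 0, -0.18, 8.7]
    - [12, -8, 0, -0.36, 8.7]
    - [18, -12, 0, -0.54, 8.7]
    - [24, -16, 0, -0.72, 8.7]
    - [30, -20, 2, -0.9, 8.7]
  newtons: 30

```text
time: 0.72
position: [0.4093, -0.323, 0.2118]
tool_rot: [0.801, 0.599, 0.0, 0.001]
ft_force: [1.3, -0.5, -0.6]
grip_width: 0.0873
```

```bash
python3 - <<'E'
from h import *
delta([525.7,-144.9,90],82.7)
E
```

```text
t 0.72 pos [ 409.3 -323.   211.8] yaw 73.6 F [ 1.3 -0.5 -0.6] w 87.3 -> d_cm [20.38  6.12 12.17] spin -0.159
```

Emit:
arm_command:
  targets:
    - [0, 0, 0, 0, 8.7]
    - [0, 0, 0, 0, 8.7]

```text
time: 0.98
position: [0.4082, -0.3246, 0.2114]
tool_rot: [0.802, 0.597, -0.0, 0.0]
ft_force: [-0.1, 0.1, 0.0]
grip_width: 0.0874
```

```bash
python3 - <<'E'
from h import *
delta([525.7,-144.9,90],82.7)
E
```

```text
t 0.97 pos [ 408.2 -324.6  211.4] yaw 73.3 F [-0.1  0.1  0. ] w 87.4 -> d_cm [20.6   6.09 12.12] spin -0.164
```

Emit:
arm_command:
  targets:
    - [6, 2, 2, -0.1, 8.7]
    - [11, 4, 4, -0.164, 8.7]
    - [16, 6.1, 8, -0.164, 8.7]
    - [20.6, 6.1, 12, -0.164, 8.7]
    - [20.6, 6.1, 12.1, -0.164, 8.7]

```text
time: 1.6
position: [0.5241, -0.1427, 0.0875]
tool_rot: [0.751, 0.661, -0.001, -0.003]
ft_force: [-0.3, 1.2, 1.4]
grip_width: 0.0869
```

```bash
python3 - <<'E'
from h import *
delta([525.7,-144.9,15],82.7)
snap("a1",{"top":(270,180,180,130),"side":(270,110,180,130)},4)
E
```

```text
t 1.6 pos [ 524.1 -142.7   87.5] yaw 82.7 F [-0.3  1.2  1.4] w 86.9 -> d_cm [-0.21  0.24  7.24] spin 0.001
```

View pics/a1_side.png

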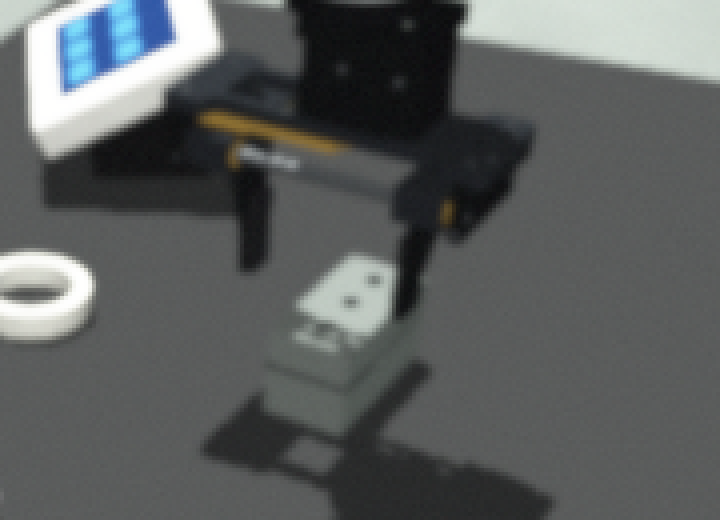

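View pics/a1_top.png

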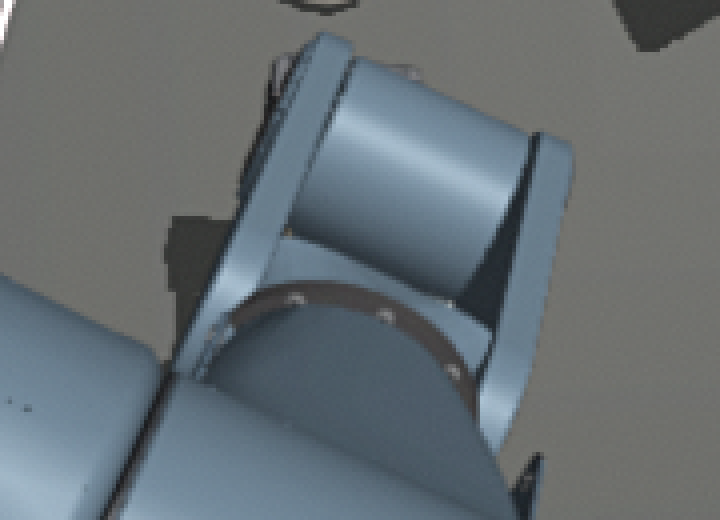

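The side view shows the fingers straddling the end of the carrier nearest the camera. Descending in stages.

Emit:
arm_command:
  targets:
    - [0, 0, 0, 0, 8.7]
    - [0, 0, 2, 0, 8.7]
    - [0, 0, 4, 0, 8.7]
    - [0, 0, 4, 0, 8.7]

```text
time: 2.2
position: [0.5254, -0.1461, 0.0506]
tool_rot: [0.752, 0.659, -0.0, -0.0]
ft_force: [1.0, 0.2, 0.0]
grip_width: 0.0869
```

```bash
python3 - <<'E'
from h import *
delta([525.7,-144.9,15],82.7)
E
```

```text
t 2.2 pos [ 525.4 -146.1   50.6] yaw 82.5 F [1.  0.2 0. ] w 86.9 -> d_cm [0.13 0.02 3.56] spin -0.003
```

Emit:
arm_command:
  targets:
    - [0.3, 0, 2, 0, 8.7]
    - [0.3, 0, 3.55, 0, 8.7]
    - [0.3, 0, 3.55, 0, 6.5]
    - [0.3, 0, 3.55, 0, 4.5]
    - [0.3, 0, 3.55, 0, 4.5]
  newtons: 30

```text
time: 2.82
position: [0.5266, -0.1419, 0.0156]
tool_rot: [0.751, 0.66, 0.0, 0.001]
ft_force: [-0.6, 0.8, -0.4]
grip_width: 0.0647
```

Emit:
arm_command:
  targets:
    - [0, 0, 0, 0, 4.5]
    - [0, 0, 0, 0, 4.5]

```text
time: 3.08
position: [0.5264, -0.1417, 0.0153]
tool_rot: [0.751, 0.66, 0.0, 0.0]
ft_force: [-0.2, -0.0, 2.4]
grip_width: 0.052
```

```bash
python3 - <<'E'
from h import *
delta([525.7,-144.9,15],82.7)
snap("a2",{"top":(270,180,180,130),"side":(270,130,180,130)},4)
E
```

```text
t 3.08 pos [ 526.4 -141.7   15.3] yaw 82.7 F [-0.2 -0.   2.4] w 52.0 -> d_cm [-0.33 -0.03  0.03] spin -0.001
```

View pics/a2_side.png

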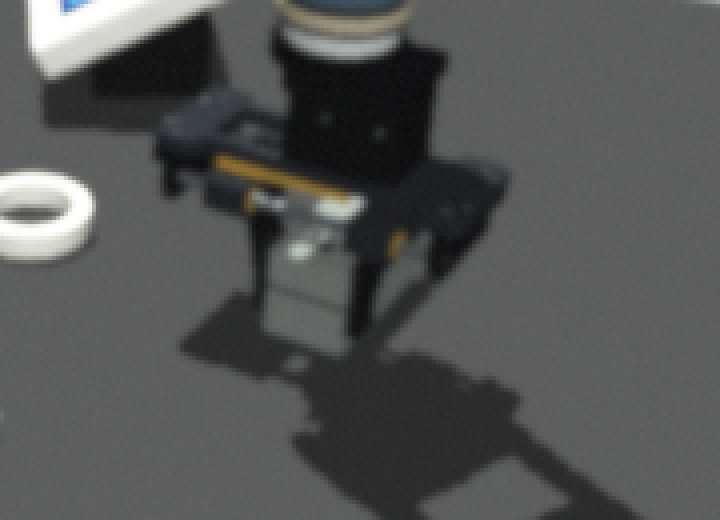

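Gripped at 52.0 mm. I'll lift slightly to see whether it sags.

Emit:
arm_command:
  targets:
    - [0, 0, -0.5, 0, 4.5]
    - [0, 0, -1, 0, 4.5]
    - [0, 0, -1.5, 0, 4.5]
    - [0, 0, -2, 0, 4.5]
    - [0, 0, -2, 0, 4.5]
  newtons: 30

```text
time: 3.8
position: [0.5265, -0.1417, 0.0354]
tool_rot: [0.751, 0.66, 0.0, 0.0]
ft_force: [0.9, -0.1, -4.1]
grip_width: 0.0515
```

```bash
python3 - <<'E'
from h import *
delta([525.7,-144.9,15],82.7);print(robot.get_obs()["moment"])
snap("a3",{"top":(270,180,180,130),"side":(270,130,180,130)},4)
E
```

```text
t 3.8 pos [ 526.5 -141.7   35.4] yaw 82.7 F [ 0.9 -0.1 -4.1] w 51.5 -> d_cm [-0.33 -0.04  2.04] spin -0.001
[ 0.22039945 -0.11839366  0.02180508]
```

View pics/a3_side.png

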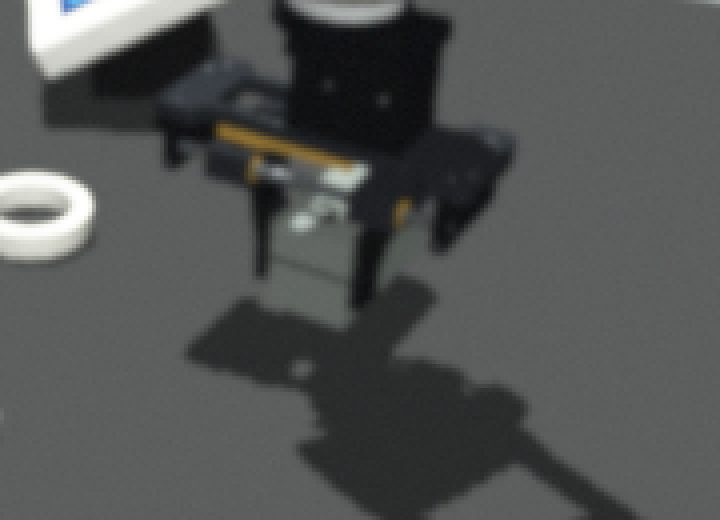

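It holds rigidly at 30 N (full weight 4.1 N, no sag). I'll ease the grip until the far end swings down.

Emit:
arm_command:
  targets:
    - [0, 0, 0, 0, 4.5]
    - [0, 0, 0, 0, 4.5]
  newtons: 20

```text
time: 4.15
position: [0.526, -0.1415, 0.0348]
tool_rot: [0.751, 0.66, -0.0, -0.0]
ft_force: [0.1, 0.3, -3.3]
grip_width: 0.052
```

Emit:
arm_command:
  targets:
    - [0, 0, 0, 0, 4.5]
    - [0, 0, 0, 0, 4.5]
  newtons: 16

```text
time: 4.4
position: [0.5261, -0.1416, 0.0348]
tool_rot: [0.751, 0.66, -0.0, -0.0]
ft_force: [0.6, -0.8, -3.8]
grip_width: 0.0516
```

```bash
python3 - <<'E'
from h import *
delta([525.7,-144.9,15],82.7);print(robot.get_obs()["moment"])
E
```

```text
t 4.4 pos [ 526.1 -141.6   34.8] yaw 82.7 F [ 0.6 -0.8 -3.8] w 51.6 -> d_cm [-0.34  0.    1.98] spin -0.001
[ 0.13389806 -0.09570089 -0.01409387]
```

```bash
python3 - <<'E'
from h import *
snap("a4",{"top":(270,180,180,130),"side":(270,130,180,130)},4)
E
```

```text
(no output)
```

View pics/a4_side.png

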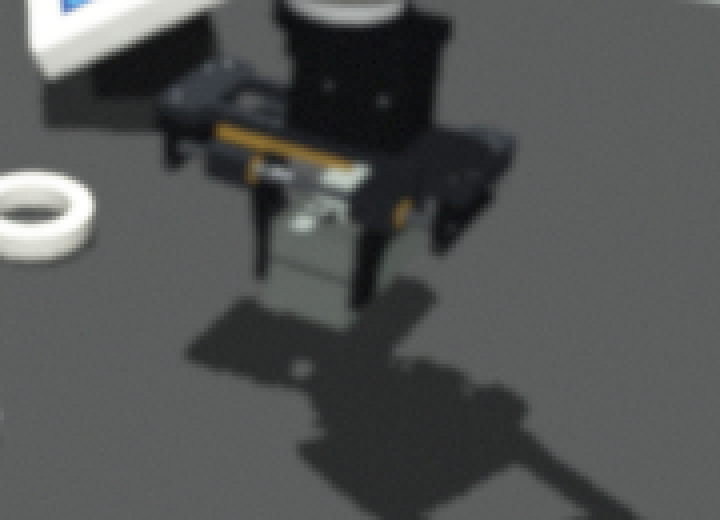

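Still level (the far end hasn't dropped). Reducing further.

Emit:
arm_command:
  targets:
    - [0, 0, 0, 0, 4.5]
    - [0, 0, 0, 0, 4.5]
  newtons: 12

```text
time: 4.75
position: [0.5261, -0.1416, 0.0349]
tool_rot: [0.751, 0.66, -0.0, -0.0]
ft_force: [0.9, 0.5, -4.6]
grip_width: 0.052
```

```bash
python3 - <<'E'
from h import *
delta([525.7,-144.9,15],82.7);print(robot.get_obs()["moment"])
snap("a5",{"top":(270,180,180,130),"side":(270,130,180,130)},4,cams=("side",))
E
```

```text
t 4.75 pos [ 526.1 -141.6   34.9] yaw 82.7 F [ 0.9  0.5 -4.6] w 52.0 -> d_cm [-0.34 -0.    1.99] spin -0.001
[ 0.14704663 -0.07190653 -0.02483363]
```

View pics/a5_side.png

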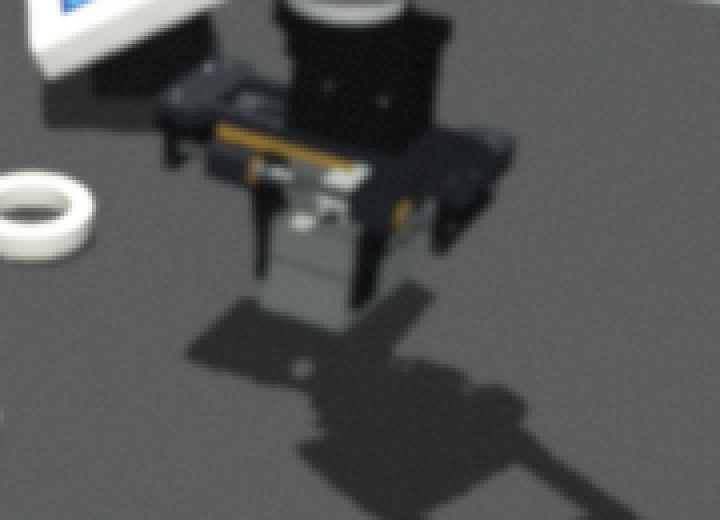

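Small rotation starting (the near-face bottom edge shifted from row 320 to about 327). Easing a little more.

Emit:
arm_command:
  targets:
    - [0, 0, 0, 0, 4.5]
    - [0, 0, 0, 0, 4.5]
    - [0, 0, 0, 0, 4.5]
  newtons: 10

```text
time: 5.18
position: [0.5262, -0.1416, 0.0349]
tool_rot: [0.751, 0.66, -0.0, -0.0]
ft_force: [-0.1, -0.3, -3.5]
grip_width: 0.0518
```

```bash
python3 - <<'E'
from h import *
delta([525.7,-144.9,15],82.7);print(robot.get_obs()["moment"])
snap("a6",{"top":(270,180,180,130),"side":(270,130,180,130)},4,cams=("side",))
E
```

```text
t 5.17 pos [ 526.2 -141.6   34.9] yaw 82.7 F [-0.1 -0.3 -3.5] w 51.8 -> d_cm [-0.33 -0.    1.99] spin -0.001
[ 0.16610333 -0.11290245  0.05737347]
```

View pics/a6_side.png

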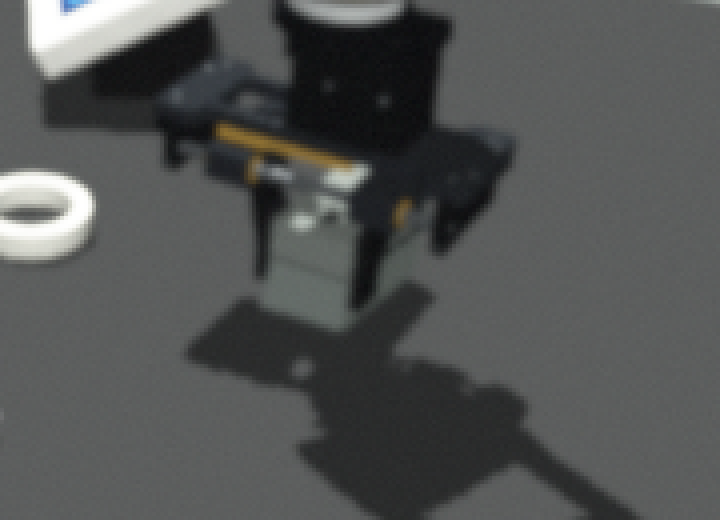

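Emit:
arm_command:
  targets:
    - [0, 0, 0, 0, 4.5]
    - [0, 0, 0, 0, 4.5]
    - [0, 0, 0, 0, 4.5]
  newtons: 8

```text
time: 5.6
position: [0.5262, -0.1416, 0.035]
tool_rot: [0.751, 0.66, 0.0, 0.0]
ft_force: [0.3, 0.1, -3.9]
grip_width: 0.052
```

```bash
python3 - <<'E'
from h import *
delta([525.7,-144.9,15],82.7);print(robot.get_obs()["moment"])
snap("a7",{"top":(270,180,180,130),"side":(320,160,60,60)},9,cams=("side",))
E
```

```text
t 5.6 pos [ 526.2 -141.6   35. ] yaw 82.7 F [ 0.3  0.1 -3.9] w 52.0 -> d_cm [-0.33 -0.01  2.  ] spin -0.001
[ 0.06500646 -0.06586339  0.01902482]
```

View pics/a7_side.png

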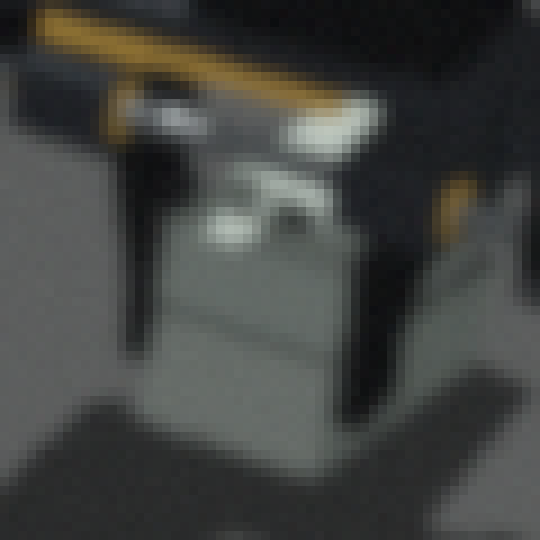

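The near face now leans (its bottom swings outward) and the moment has fallen, so it is rotating. Lifting slowly at this grip.

Emit:
arm_command:
  targets:
    - [0, 0, -0.4, 0, 4.5]
    - [0, 0, -0.8, 0, 4.5]
    - [0, 0, -1.2, 0, 4.5]
    - [0, 0, -1.6, 0, 4.5]
    - [0, 0, -2, 0, 4.5]
  newtons: 8

```text
time: 6.28
position: [0.5262, -0.1416, 0.0553]
tool_rot: [0.751, 0.66, 0.0, 0.0]
ft_force: [-0.1, 0.4, -3.9]
grip_width: 0.0522
```

```bash
python3 - <<'E'
from h import *
delta([525.7,-144.9,15],82.7);print(robot.get_obs()["moment"])
snap("a8",{"top":(270,180,180,130),"side":(300,130,100,100)},6,cams=("side",))
E
```

```text
t 6.28 pos [ 526.2 -141.6   55.3] yaw 82.7 F [-0.1  0.4 -3.9] w 52.2 -> d_cm [-0.33 -0.01  4.03] spin -0.001
[ 0.10103103 -0.10371331  0.01302451]
```

View pics/a8_side.png

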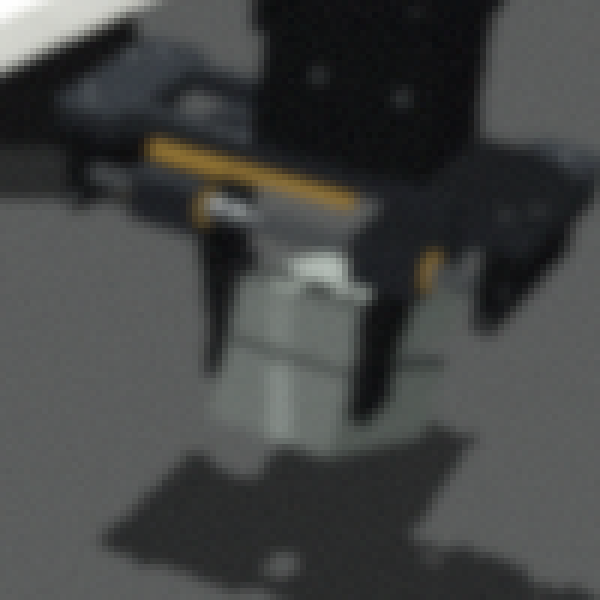

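The joint line on the right side has gone from sloping to level in the image, so the carrier is tilted about 20–25° and still shut. Continuing up with a lighter grip.

Emit:
arm_command:
  targets:
    - [0, 0, -0.3, 0, 4.5]
    - [0, 0, -0.6, 0, 4.5]
    - [0, 0, -0.9, 0, 4.5]
    - [0, 0, -1.2, 0, 4.5]
    - [0, 0, -1.5, 0, 4.5]
  newtons: 7

```text
time: 6.95
position: [0.5261, -0.1416, 0.0701]
tool_rot: [0.751, 0.66, -0.0, -0.0]
ft_force: [0.5, -0.3, -3.5]
grip_width: 0.0521
```

```bash
python3 - <<'E'
from h import *
delta([525.7,-144.9,15],82.7);print(robot.get_obs()["moment"])
snap("a9",{"top":(270,180,180,130),"side":(300,130,100,100)},6,cams=("side",))
E
```

```text
t 6.95 pos [ 526.1 -141.6   70.1] yaw 82.7 F [ 0.5 -0.3 -3.5] w 52.1 -> d_cm [-0.34  0.    5.51] spin -0.001
[ 0.0942591  -0.07230217  0.0001551 ]
```

View pics/a9_side.png

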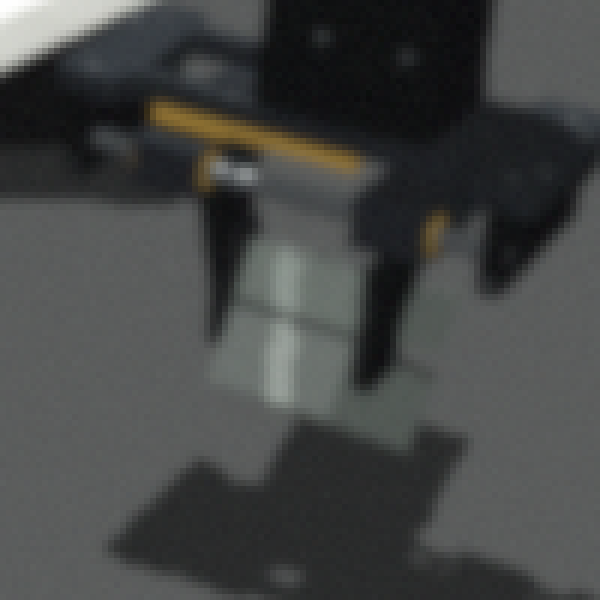

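Tilt is now about 40° and the joint is still closed. G must clear the 104 mm diagonal, so I'll raise the TCP to about 88 mm.

Emit:
arm_command:
  targets:
    - [0, 0, -0.4, 0, 4.5]
    - [0, 0, -0.8, 0, 4.5]
    - [0, 0, -1.2, 0, 4.5]
    - [0, 0, -1.6, 0, 4.5]
    - [0, 0, -1.8, 0, 4.5]
  newtons: 6

```text
time: 7.62
position: [0.5263, -0.1416, 0.0883]
tool_rot: [0.751, 0.66, 0.0, 0.0]
ft_force: [0.2, -0.2, -3.6]
grip_width: 0.0523
```

```bash
python3 - <<'E'
from h import *
delta([525.7,-144.9,15],82.7);print(robot.get_obs()["moment"])
snap("a10",{"top":(270,180,180,130),"side":(300,130,100,100)},6,cams=("side",))
E
```

```text
t 7.62 pos [ 526.3 -141.6   88.3] yaw 82.7 F [ 0.2 -0.2 -3.6] w 52.3 -> d_cm [-0.33 -0.02  7.33] spin -0.001
[-0.00600456 -0.12551175 -0.02710269]
```

View pics/a10_side.png

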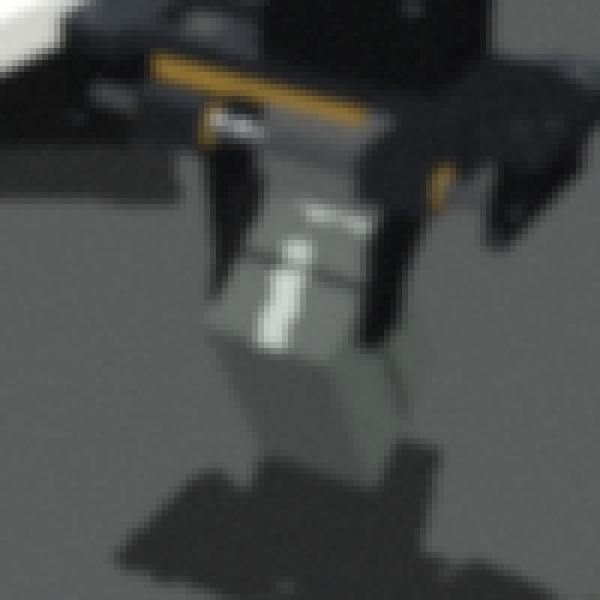

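Tilt is about 65–70° with the joint line still closed at the top end. Next I'll lower it onto the bench while dragging toward the lower end, so it stands upright.

Emit:
arm_command:
  targets:
    - [-0.3, 0, 0.2, 0, 4.5]
    - [-0.6, 0, 0.4, 0, 4.5]
    - [-1.2, 0, 0.5, 0, 4.5]
    - [-1.8, 0, 0.6, 0, 4.5]
    - [-2.4, 0, 0.7, 0, 4.5]
  newtons: 10

```text
time: 8.3
position: [0.5237, -0.1659, 0.0832]
tool_rot: [0.751, 0.661, 0.0, 0.001]
ft_force: [-2.5, 1.7, 12.3]
grip_width: 0.0522
```

```bash
python3 - <<'E'
from h import *
delta([525.7,-144.9,15],82.7);print(robot.get_obs()["moment"])
snap("a11",{"top":(270,180,180,130),"side":(300,130,100,100)},6,cams=("side",))
E
```

```text
t 8.3 pos [ 523.7 -165.9   83.2] yaw 82.7 F [-2.5  1.7 12.3] w 52.2 -> d_cm [ 2.11 -0.08  6.82] spin -0.0
[ 0.26162225  0.54316746 -0.03595457]
```

View pics/a11_side.png

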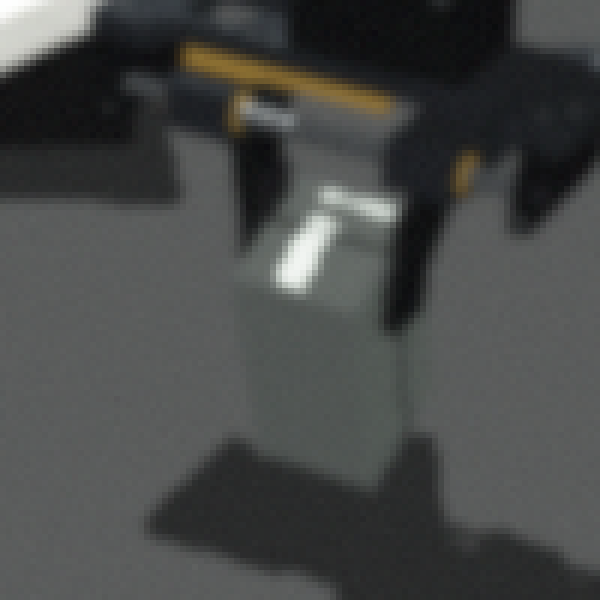

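Now about 80°, pressing at 12 N. A little further, and then flat.

Emit:
arm_command:
  targets:
    - [-0.3, 0, 0.1, 0, 4.5]
    - [-0.6, 0, 0.2, 0, 4.5]
    - [-0.8, 0, 0.3, 0, 4.5]
    - [-0.8, 0, 0.4, 0, 4.5]
  newtons: 8

```text
time: 8.85
position: [0.5226, -0.1746, 0.079]
tool_rot: [0.751, 0.661, -0.0, 0.001]
ft_force: [-3.0, -1.0, 11.0]
grip_width: 0.0519
```

```bash
python3 - <<'E'
from h import *
delta([525.7,-144.9,15],82.7);print(robot.get_obs()["moment"])
snap("a12",{"top":(270,180,180,130),"side":(300,130,100,100)},6,cams=("side",))
E
```

```text
t 8.85 pos [ 522.6 -174.6   79. ] yaw 82.7 F [-3. -1. 11.] w 51.9 -> d_cm [ 2.99 -0.08  6.39] spin -0.0
[-0.1260744   0.55750841 -0.01086222]
```

View pics/a12_side.png

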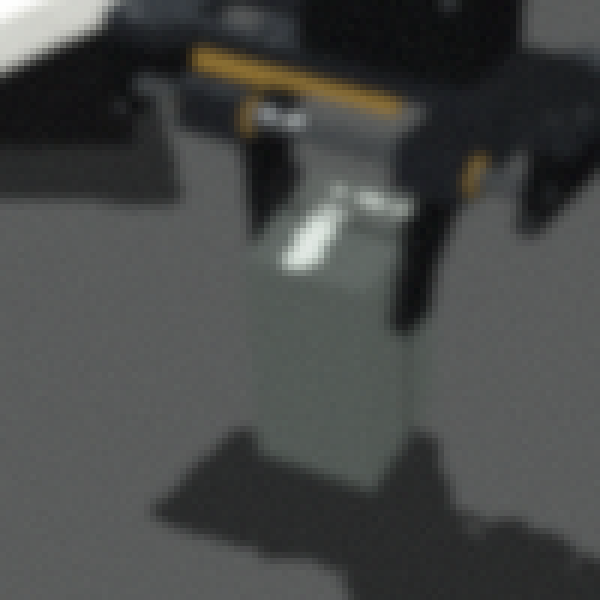

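The carrier stands upright. G is at 98 mm, which matches the geometry with no slip. Next I tip it past vertical here, using bench friction at its bottom cover edge, before carrying it.

Emit:
arm_command:
  targets:
    - [-0.5, 0, -0.1, 0, 4.5]
    - [-1, 0, -0.2, 0, 4.5]
    - [-1.5, 0, -0.25, 0, 4.5]
    - [-2, 0, -0.3, 0, 4.5]
    - [-2.5, 0, -0.3, 0, 4.5]
  newtons: 14

```text
time: 9.52
position: [0.5187, -0.1985, 0.0796]
tool_rot: [0.751, 0.66, -0.0, -0.0]
ft_force: [0.0, -0.2, -4.2]
grip_width: 0.0518
```

```bash
python3 - <<'E'
from h import *
delta([525.7,-144.9,15],82.7);print(robot.get_obs()["moment"])
snap("a13",{"top":(270,180,180,130),"side":(300,130,100,100)},6,cams=("side",))
E
```

```text
t 9.53 pos [ 518.7 -198.5   79.6] yaw 82.7 F [ 0.  -0.2 -4.2] w 51.8 -> d_cm [5.4  0.01 6.46] spin -0.001
[ 0.05428082 -0.13839844 -0.04352569]
```

View pics/a13_side.png

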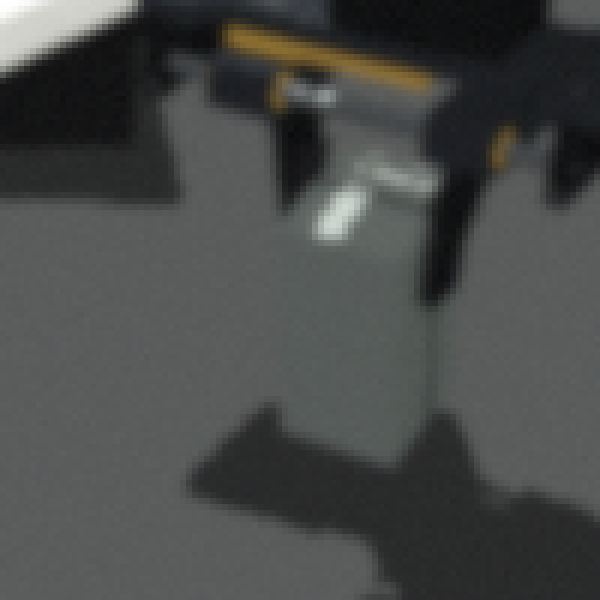

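Force is −4.2 N, so it came off the bench instead of tipping. I'll press down and drag.

Emit:
arm_command:
  targets:
    - [0, 0, 0.2, 0, 4.5]
    - [-0.6, 0, 0.3, 0, 4.5]
    - [-1.2, 0, 0.25, 0, 4.5]
    - [-1.8, 0, 0.2, 0, 4.5]
    - [-2.4, 0, 0.15, 0, 4.5]
  newtons: 14

```text
time: 10.2
position: [0.5155, -0.2223, 0.078]
tool_rot: [0.751, 0.66, -0.0, -0.0]
ft_force: [-0.0, 0.1, -4.3]
grip_width: 0.0521
```

```bash
python3 - <<'E'
from h import *
delta([525.7,-144.9,15],82.7);print(robot.get_obs()["moment"])
snap("a14",{"top":(270,180,180,130),"side":(300,130,100,100)},6,cams=("side",))
E
```

```text
t 10.2 pos [ 515.5 -222.3   78. ] yaw 82.7 F [-0.   0.1 -4.3] w 52.1 -> d_cm [7.8  0.02 6.3 ] spin -0.0
[-0.01849828 -0.06082213 -0.00537753]
```

View pics/a14_side.png

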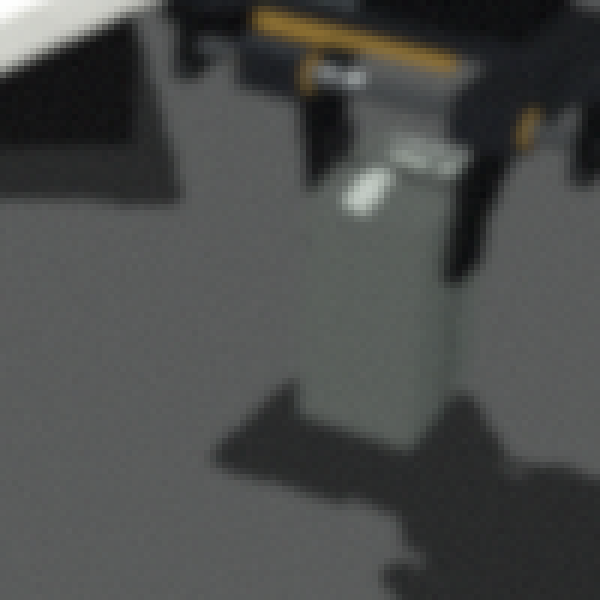

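Still in the air at 78 mm, so the earlier press slid it about 2 mm in the pads. I'll measure the real tilt from the depth on the deep tray's closed face.

```bash
cat >> h.py <<'E'
def pts(n,d,x0,x1,y0,y1):
    v,u=np.mgrid[y0:y1,x0:x1];z=d[y0:y1,x0:x1].ravel();k=z>0
    px=np.c_[u.ravel(),v.ravel()][k].astype(float);c,r=ray(n,px);return c+r*z[k][:,None],px
def fit(P):
    c=np.median(P,0)
    for _ in range(3):
        n=np.linalg.svd(P-c,full_matrices=False)[2][2];r=(P-c)@n;k=abs(r)<3*np.median(abs(r))+1e-4;P=P[k];c=P.mean(0)
    return c,n,np.std(r)
E
python3 - <<'E'
from h import *
d=np.load("side_last.npy")
P,_=pts("side",d,354,371,168,193);c,n,s=fit(P)
print(len(P),c.round(4),n.round(3),s, "tilt from vertical plane deg",np.degrees(np.arcsin(n[2]))*np.sign(n[1]), P.min(0),P.max(0))
E
```

```text
424 [ 0.5127 -0.1957  0.0697] [ 0.146  0.979 -0.142] 0.0012361324559576068 tilt from vertical plane deg -8.140476711675529 [ 0.49074282 -0.20682422  0.02674837] [ 0.53471017 -0.18523696  0.11158911]
```

The tilt is 82°: the closed-face normal dips 8°, so it hangs short of vertical. G sits about 4 mm to the deep side of the joint. I'll loosen the grip and lower it gently so the end face settles flat on the bench.

Emit:
arm_command:
  targets:
    - [0, 0, 0.2, 0, 4.5]
    - [0, 0, 0.4, 0, 4.5]
    - [0, 0, 0.6, 0, 4.5]
    - [0, 0, 0.8, 0, 4.5]
    - [0, 0, 0.8, 0, 4.5]
  newtons: 5

```text
time: 10.88
position: [0.5161, -0.2228, 0.0715]
tool_rot: [0.751, 0.661, -0.0, 0.001]
ft_force: [-1.1, -1.9, 4.2]
grip_width: 0.0521
```

```bash
cat >> h.py <<'E'
def face(x0,x1,y0,y1):
    d=np.load("side_last.npy");P,_=pts("side",d,x0,x1,y0,y1);c,n,s=fit(P);n=n*np.sign(n[1])
    G=robot.get_obs()["position"]+[0,0,.019]
    print("face c",(c*1000).round(1),"n",n.round(3),"std",round(s*1000,2),"pitch",np.degrees(np.arcsin(n[2])).round(1),"G behind face mm",((c-G)@n*1000).round(1))
E
python3 - <<'E'
from h import *
snap("a15",{"top":(270,180,180,130),"side":(300,130,100,100)},6,cams=("side",))
delta([525.7,-144.9,15],82.7);print(robot.get_obs()["moment"])
face(354,371,168,193)
E
```

```text
t 10.93 pos [ 516.1 -222.8   71.5] yaw 82.7 F [-2.9 -2.3  5.3] w 51.9 -> d_cm [ 7.86 -0.04  5.64] spin 0.0
[-0.38994685  0.49748963  0.00343871]
face c [ 513.1 -198.3   68.3] n [ 0.142  0.984 -0.106] std 1.2 pitch -6.1 G behind face mm 26.0
```

View pics/a15_side.png

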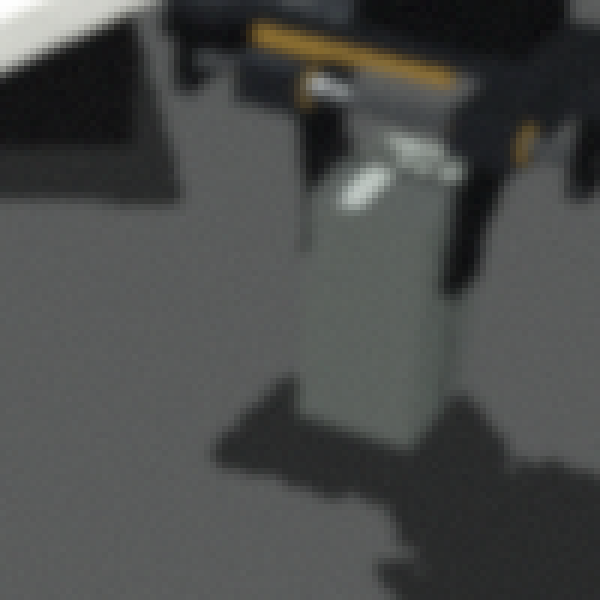

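Pitch is −6° and it is resting on its deep-tray corner. I'll drag a little toward −u, lightly pressed, to bring it flat.

Emit:
arm_command:
  targets:
    - [-0.5, 0, 0.1, 0, 4.5]
    - [-1, 0, 0.2, 0, 4.5]
    - [-1.5, 0, 0.2, 0, 4.5]
    - [-2, 0, 0.2, 0, 4.5]
  newtons: 4

```text
time: 11.42
position: [0.5136, -0.2416, 0.0684]
tool_rot: [0.751, 0.66, 0.0, -0.0]
ft_force: [0.0, 2.3, 3.8]
grip_width: 0.0518
```

```bash
python3 - <<'E'
from h import *
snap("a16",{"top":(270,180,180,130),"side":(300,130,100,100)},6,cams=("side",))
delta([525.7,-144.9,15],82.7);print(robot.get_obs()["moment"])
face(358,375,164,189)
E
```

```text
t 11.47 pos [ 513.6 -242.4   68.5] yaw 82.6 F [1.  1.5 2.2] w 52.1 -> d_cm [ 9.83 -0.05  5.35] spin -0.001
[ 0.42623586 -0.13594035 -0.00854642]
face c [ 509.4 -211.9   74.7] n [0.142 0.987 0.081] std 1.42 pitch 4.6 G behind face mm 28.4
```

View pics/a16_side.png

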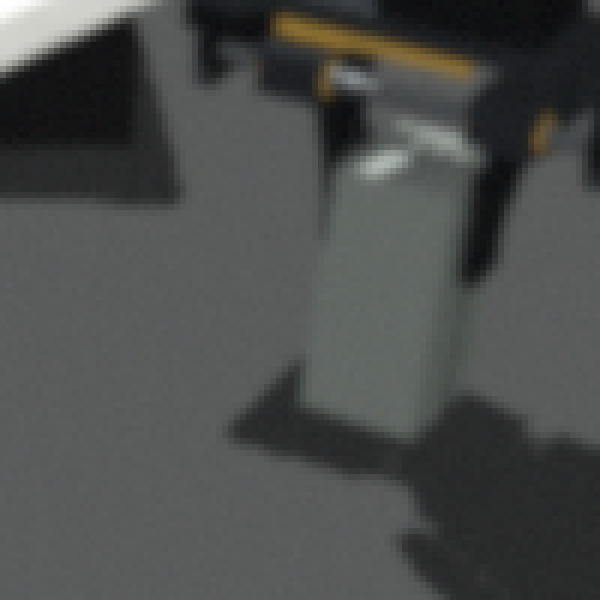

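The low-grip drag works: it has tipped past vertical (pitch +4.6°) and is still shut. Continuing with a bit more grip.

Emit:
arm_command:
  targets:
    - [-0.5, 0, 0, 0, 4.5]
    - [-1, 0, 0, 0, 4.5]
    - [-1.5, 0, 0, 0, 4.5]
    - [-2, 0, 0, 0, 4.5]
  newtons: 6

```text
time: 11.98
position: [0.5109, -0.2622, 0.0683]
tool_rot: [0.751, 0.66, 0.0, 0.0]
ft_force: [2.6, 1.4, 2.1]
grip_width: 0.0521
```

```bash
python3 - <<'E'
from h import *
snap("a17",{"top":(270,180,180,130),"side":(300,130,100,100)},6,cams=("side",))
delta([525.7,-144.9,15],82.7);print(robot.get_obs()["moment"])
face(358,375,164,189)
E
```

```text
t 12.03 pos [ 510.8 -262.9   68.3] yaw 82.6 F [0.4 1.9 2.6] w 52.2 -> d_cm [11.9  -0.04  5.32] spin -0.001
[ 0.24401776 -0.29096523 -0.01509195]
face c [ 511.1 -223.6   67.9] n [0.16  0.943 0.291] std 1.5 pitch 16.9 G behind face mm 31.4
```

View pics/a17_side.png

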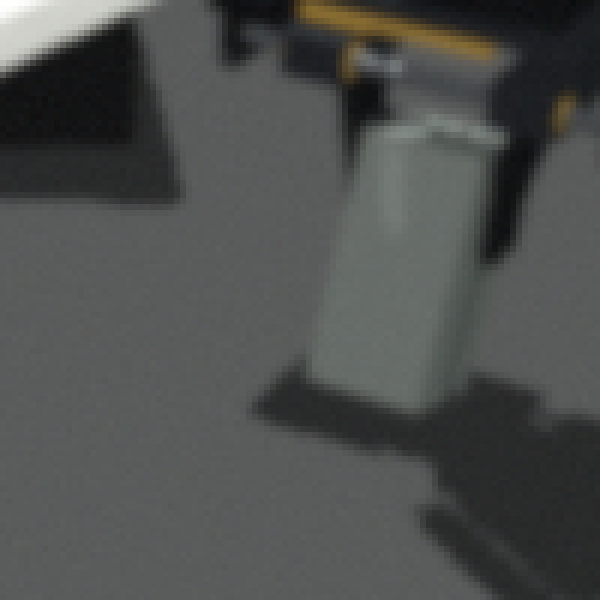

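Now 17° past vertical and shut. I'll continue the arc about the bottom cover edge with a firmer grip.

Emit:
arm_command:
  targets:
    - [-0.5, 0, 0.1, 0, 4.5]
    - [-1, 0, 0.15, 0, 4.5]
    - [-1.5, 0, 0.25, 0, 4.5]
    - [-2, 0, 0.35, 0, 4.5]
    - [-2.5, 0, 0.5, 0, 4.5]
  newtons: 9

```text
time: 12.65
position: [0.5076, -0.2869, 0.0632]
tool_rot: [0.751, 0.66, -0.0, 0.0]
ft_force: [0.9, 0.9, 2.1]
grip_width: 0.0519
```

```bash
python3 - <<'E'
from h import *
snap("a18",{"top":(270,180,180,130),"side":(300,130,100,100)},6,cams=("side",))
delta([525.7,-144.9,15],82.7);print(robot.get_obs()["moment"])
face(360,377,160,185)
E
```

```text
t 12.7 pos [ 507.5 -287.6   63. ] yaw 82.6 F [1.  1.  2.5] w 51.9 -> d_cm [14.38 -0.02  4.79] spin -0.001
[ 0.16935633 -0.44341373  0.03864083]
face c [ 510.8 -239.2   71.5] n [0.14  0.836 0.531] std 1.51 pitch 32.1 G behind face mm 35.3
```

View pics/a18_side.png

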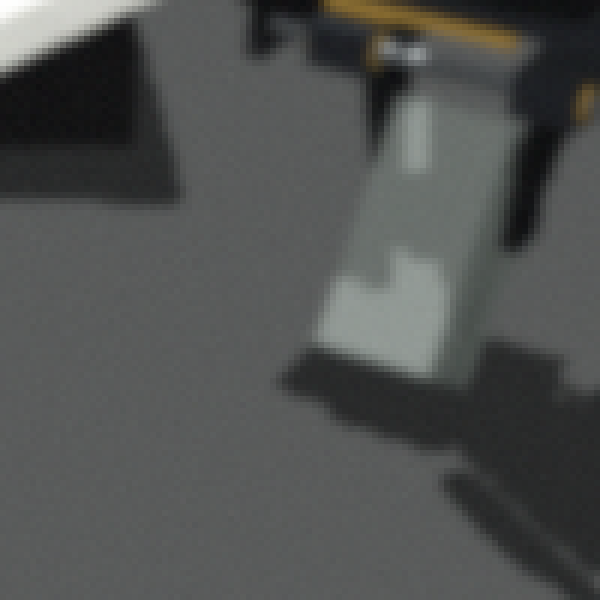

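32° now, with the pads on the joint line. Continuing with more grip.

Emit:
arm_command:
  targets:
    - [-0.7, 0, 0.3, 0, 4.5]
    - [-1.4, 0, 0.65, 0, 4.5]
    - [-2.0, 0, 1.05, 0, 4.5]
    - [-2.6, 0, 1.5, 0, 4.5]
    - [-3.1, 0, 2.0, 0, 4.5]
  newtons: 15

```text
time: 13.32
position: [0.5037, -0.3189, 0.0439]
tool_rot: [0.751, 0.661, -0.001, 0.001]
ft_force: [-0.4, -2.7, 7.0]
grip_width: 0.0519
```

```bash
python3 - <<'E'
from h import *
snap("a19",{"top":(270,180,180,130),"side":(300,110,100,100)},6,cams=("side",))
delta([525.7,-144.9,15],82.7);print(robot.get_obs()["moment"])
face(362,380,156,180)
E
```

```text
t 13.38 pos [ 503.6 -319.5   43.4] yaw 82.7 F [ 0.4 -3.9  6.4] w 52.1 -> d_cm [17.61 -0.04  2.79] spin -0.0
[-0.11817539 -0.12047154 -0.03018989]
face c [ 513.4 -271.1   67.9] n [0.901 0.262 0.345] std 11.17 pitch 20.2 G behind face mm 23.4
```

View pics/a19_side.png

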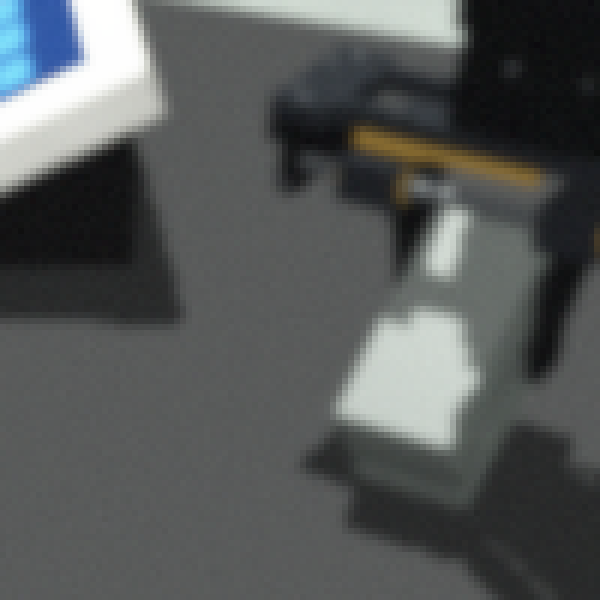

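About 60°, with the bottom end visible and still shut. Laying it down the rest of the way.

Emit:
arm_command:
  targets:
    - [-0.5, 0, 0.6, 0, 4.5]
    - [-1, 0, 1.2, 0, 4.5]
    - [-1.4, 0, 1.8, 0, 4.5]
    - [-1.7, 0, 2.4, 0, 4.5]
    - [-1.9, 0, 3, 0, 4.5]
  newtons: 18

```text
time: 14.0
position: [0.5014, -0.339, 0.014]
tool_rot: [0.751, 0.661, -0.001, 0.002]
ft_force: [-1.4, -5.6, 5.5]
grip_width: 0.0517
```

```bash
python3 - <<'E'
from h import *
snap("a20",{"top":(270,180,180,130),"side":(300,110,100,100)},6,cams=("side",))
delta([525.7,-144.9,15],82.7);print(robot.get_obs()["moment"])
face(364,375,164,178)
E
```

```text
t 14.05 pos [ 501.3 -339.1   13.3] yaw 82.7 F [-1.1 -5.2  4.9] w 51.9 -> d_cm [19.57 -0.04 -0.25] spin -0.0
[-0.43013381 -0.00415364 -0.02516277]
face c [ 515.  -269.4   61.6] n [0.061 0.266 0.962] std 1.75 pitch 74.2 G behind face mm 47.5
```

View pics/a20_side.png

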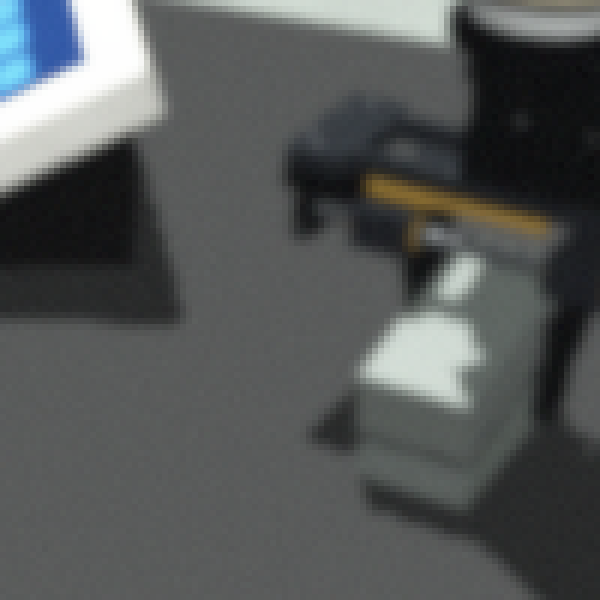

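Pitch is 74°. The pads have slid about 13 mm toward the cover side, but the joint still looks shut. Lowering as far as there is room for.

Emit:
arm_command:
  targets:
    - [-0.1, 0, 0.3, 0, 4.5]
    - [-0.2, 0, 0.6, 0, 4.5]
    - [-0.2, 0, 0.9, 0, 4.5]
  newtons: 14

```text
time: 14.42
position: [0.501, -0.3399, 0.0058]
tool_rot: [0.751, 0.661, -0.001, 0.002]
ft_force: [-3.4, -6.0, 13.1]
grip_width: 0.0519
```

```bash
python3 - <<'E'
from h import *
snap("a21",{"top":(270,180,180,130),"side":(300,110,100,100)},6,cams=("side",))
delta([525.7,-144.9,15],82.7);print(robot.get_obs()["moment"])
face(364,375,164,178)
E
```

```text
t 14.47 pos [ 501.  -340.     5.6] yaw 82.7 F [-2.5 -5.6  9.8] w 52.0 -> d_cm [19.66 -0.02 -1.01] spin 0.0
[-0.66640201  0.50539813 -0.06776032]
face c [ 515.3 -269.7   58.6] n [0.474 0.143 0.869] std 6.2 pitch 60.3 G behind face mm 46.4
```

View pics/a21_side.png

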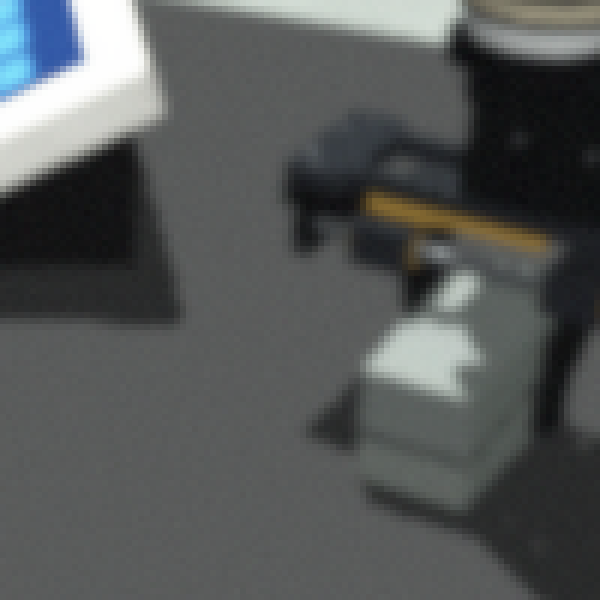

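```bash
python3 - <<'E'
from h import *
face(365,374,165,171)
d=np.load("side_last.npy")
for y in range(160,196,3):
    print(y,(pts("side",d,368,369,y,y+1)[0]*1000).round(1).tolist())
E
```

```text
face c [ 519.  -279.7   61.9] n [0.059 0.125 0.99 ] std 1.07 pitch 82.1 G behind face mm 45.5
160 [[536.7, -331.4, 56.1]]
163 [[527.7, -299.0, 64.1]]
166 [[522.7, -282.7, 64.0]]
169 [[519.6, -274.1, 60.1]]
172 [[515.3, -260.7, 58.9]]
175 [[513.0, -255.4, 53.3]]
178 [[511.6, -253.9, 45.6]]
181 [[511.4, -257.2, 35.0]]
184 [[510.8, -259.1, 25.2]]
187 [[510.4, -262.1, 14.6]]
190 [[509.2, -261.3, 6.1]]
193 [[505.9, -252.1, 2.8]]
```

About 8° left. I'll relax to 3 N so it settles flat, braked by the pads.

Emit:
arm_command:
  targets:
    - [0, 0, 0, 0, 4.5]
    - [0, 0, 0, 0, 4.5]
    - [0, 0, 0, 0, 4.5]
  newtons: 3

```text
time: 14.85
position: [0.501, -0.3379, 0.0041]
tool_rot: [0.751, 0.66, 0.0, 0.0]
ft_force: [0.4, -3.6, 0.9]
grip_width: 0.0518
```

```bash
python3 - <<'E'
from h import *
snap("a22",{"top":(270,180,180,130),"side":(300,110,100,100)},6,cams=("side",))
delta([525.7,-144.9,15],82.7);print(robot.get_obs()["moment"])
face(365,374,166,172)
E
```

```text
t 14.9 pos [ 501.  -337.8    4.1] yaw 82.7 F [ 1.1 -2.9  1.7] w 52.2 -> d_cm [ 1.945e+01 -1.000e-02 -1.080e+00] spin -0.0
[-0.48293925 -0.27874844 -0.07190386]
face c [ 518.4 -276.8   60.8] n [0.066 0.086 0.994] std 0.57 pitch 83.8 G behind face mm 43.8
```

View pics/a22_side.png

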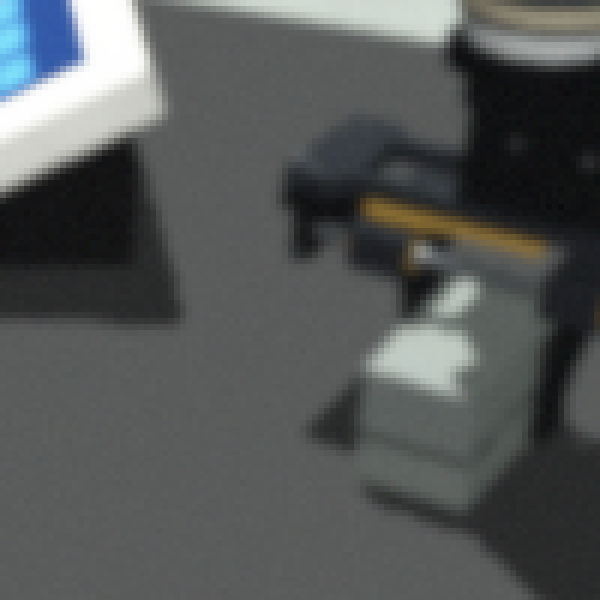

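Nearly flat (about 5°). Opening slightly to let it settle.

Emit:
arm_command:
  targets:
    - [0, 0, 0, 0, 5.4]
    - [0, 0, 0, 0, 5.6]
    - [0, 0, 0, 0, 6.4]

```text
time: 15.28
position: [0.5, -0.3367, 0.0039]
tool_rot: [0.751, 0.661, -0.0, -0.002]
ft_force: [-0.4, 0.1, 0.1]
grip_width: 0.0601
```

Emit:
arm_command:
  targets:
    - [0, 0, -3, 0, 7.5]
    - [0, 0, -8, 0, 8.5]
    - [0, 0, -14, 0, 8.5]
    - [-6, 0, -18, 0, 8.5]
    - [-12, 0, -18, 0, 8.5]

```text
time: 15.9
position: [0.4877, -0.4522, 0.1881]
tool_rot: [0.75, 0.661, 0.0, 0.003]
ft_force: [1.3, -1.1, -0.5]
grip_width: 0.0848
```

```bash
python3 - <<'E'
from h import *
snap("a23",{"top":(320,200,140,120),"side":(300,110,100,100)},6)
delta([525.7,-144.9,15],82.7)
face(365,374,166,172)
E
```

```text
t 16.0 pos [ 485.6 -458.5  185.8] yaw 82.4 F [0.4 0.1 0.1] w 84.6 -> d_cm [31.73 -0.25 16.86] spin -0.005
face c [ 518.4 -278.4   59.9] n [0.023 0.003 1.   ] std 0.69 pitch 88.7 G behind face mm -143.6
```

View pics/a23_side.png

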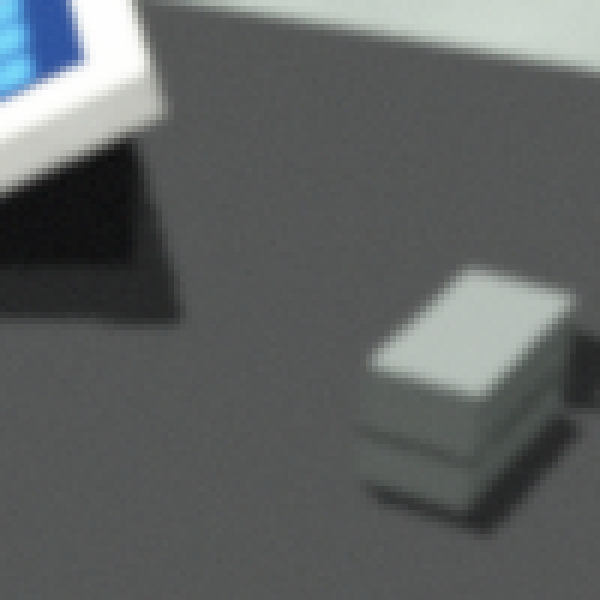

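View pics/a23_top.png

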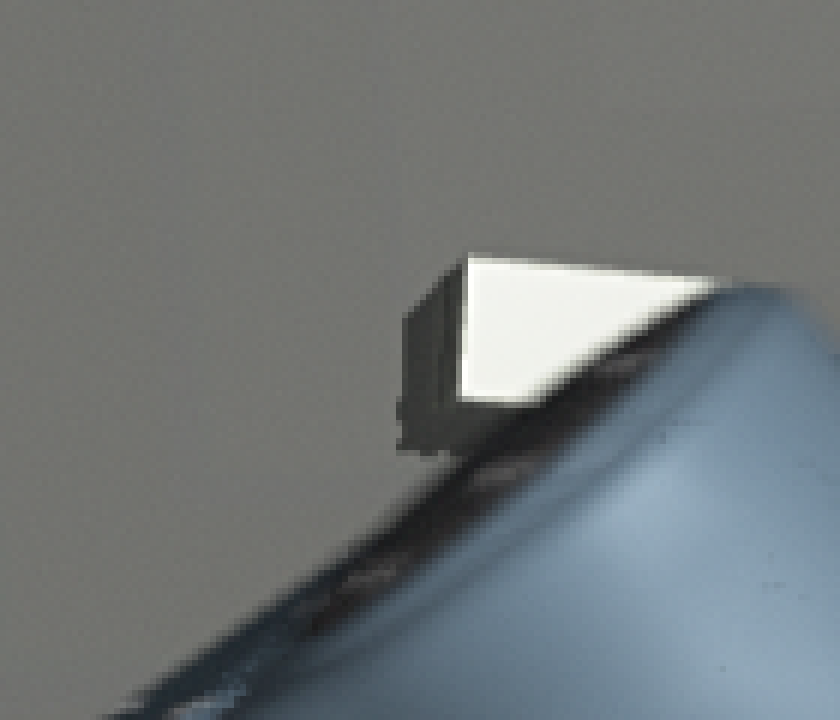

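The carrier now lies upside down, level (top at 60 mm) and shut. The arm covers it in the top view, so I'll locate it from the side view and correct that view with the earlier cross-view offset.

```bash
python3 - <<'E'
from h import *
print("offset top-side mm", (([.5204,-.1847]-plane("side",[[357.7,185.3]],.058)[0,:2])*1000).round(1))
p,d=robot.camera("side");g=p[...,1].astype(int)
m=np.zeros(g.shape,np.uint8);m[150:180,355:400]=(g[150:180,355:400]>125)
cs,_=cv2.findContours(m,cv2.RETR_EXTERNAL,cv2.CHAIN_APPROX_NONE);c=max(cs,key=cv2.contourArea)
P=plane("side",c.reshape(-1,2).astype(float),.058)[:,:2]*1000
r=cv2.minAreaRect(P.astype(np.float32));print(r,cv2.boxPoints(r))
# top: visible edges
p,d=robot.camera("top");g=p[...,1].astype(int)
m=np.zeros(g.shape,np.uint8);m[235:275,385:450]=(g[235:275,385:450]>180)
cs,_=cv2.findContours(m,cv2.RETR_EXTERNAL,cv2.CHAIN_APPROX_NONE);c=max(cs,key=cv2.contourArea)
P=plane("top",c.reshape(-1,2).astype(float),.058)[:,:2]*1000
print("x max",P[:,0].max(),"y max",P[:,1].max());
h=cv2.approxPolyDP(c,2,True).reshape(-1,2);print(np.c_[h,(plane("top",h.astype(float),.058)[:,:2]*1000).round(1)])
E
```

```text
offset top-side mm [2.3 1.4]
((503.3377990722656, -315.2360534667969), (116.99559783935547, 53.28324508666992), 82.3465576171875) [[ 469.1427  -369.66458]
 [ 521.9513  -376.7609 ]
 [ 537.5329  -260.80753]
 [ 484.7243  -253.71121]]
x max 536.1461282538187 y max -257.4864728042017
[[ 397.   265.   486.8 -257.5]
 [ 412.   266.   483.3 -291.4]
 [ 441.   247.   523.7 -361.3]
 [ 398.   243.   536.1 -263.1]]
```

Two views agree: centre ≈ (505, −314), yaw 82.5°. I'll go to a central joint-line grip.

```bash
python3 - <<'E'
from h import *
delta([505,-314,100],82.5)
E
```

```text
t 16.1 pos [ 485.2 -451.5  183.3] yaw 82.5 F [-0.3  0.4 -0.4] w 85.1 -> d_cm [13.88  0.19  8.36] spin 0.001
```

Emit:
arm_command:
  targets:
    - [5, 0.1, 0, 0, 8.7]
    - [10, 0.2, 0, 0, 8.7]
    - [13.9, 0.2, 4, 0, 8.7]
    - [13.9, 0.2, 8.3, 0, 8.7]
    - [13.9, 0.2, 8.3, 0, 8.7]

```text
time: 16.73
position: [0.5033, -0.309, 0.0976]
tool_rot: [0.75, 0.661, -0.0, -0.005]
ft_force: [0.1, 0.5, 0.6]
grip_width: 0.0868
```

Emit:
arm_command:
  targets:
    - [0, 0, 0, 0, 8.7]

```text
time: 16.85
position: [0.5065, -0.3135, 0.1017]
tool_rot: [0.751, 0.661, 0.0, 0.0]
ft_force: [0.8, -0.7, -0.3]
grip_width: 0.0871
```

```bash
python3 - <<'E'
from h import *
snap("a24",{"top":(320,200,140,120),"side":(300,110,100,100)},6,cams=("side",))
delta([505,-314,6],82.5)
E
```

```text
t 16.9 pos [ 506.9 -314.3  102.4] yaw 82.7 F [-0.5 -0.6  0.2] w 86.9 -> d_cm [ 0.02 -0.21  9.64] spin 0.003
```

View pics/a24_side.png

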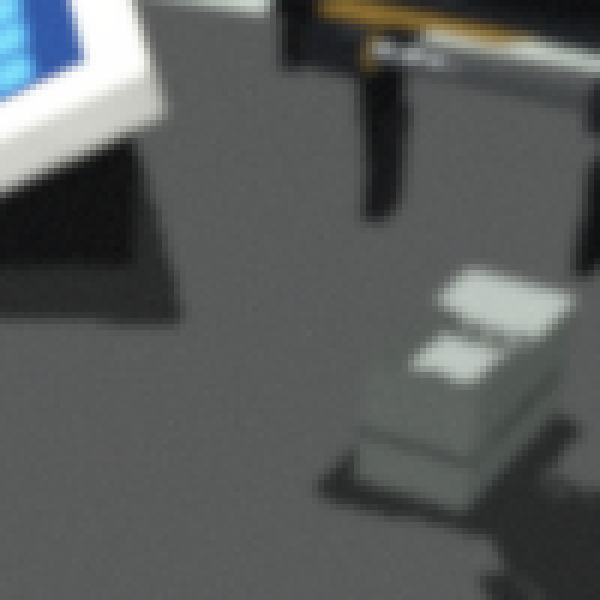

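The fingers straddle the carrier, with clearance on both sides. Descending to the joint line and gripping at 40 N.

Emit:
arm_command:
  targets:
    - [0, -0.2, 4, 0, 8.7]
    - [0, -0.2, 8, 0, 8.7]
    - [0, -0.2, 9.6, 0, 8.7]
    - [0, -0.2, 9.6, 0, 6.5]
    - [0, -0.2, 9.6, 0, 4.5]
  newtons: 40

```text
time: 17.52
position: [0.5051, -0.3145, 0.0066]
tool_rot: [0.751, 0.66, 0.0, 0.002]
ft_force: [0.9, 0.0, -0.0]
grip_width: 0.0745
```

Emit:
arm_command:
  targets:
    - [0, 0, 0, 0, 4.5]
    - [0, 0, 0, 0, 4.5]
    - [0, 0, 0, 0, 4.5]

```text
time: 17.9
position: [0.5043, -0.3138, 0.0058]
tool_rot: [0.751, 0.66, 0.0, 0.001]
ft_force: [-0.9, -0.4, 4.8]
grip_width: 0.0519
```

Emit:
arm_command:
  targets:
    - [0, 0, -1, 0, 4.5]
    - [0, 0, -2.5, 0, 4.5]
    - [0, 0, -4.5, 0, 4.5]
    - [0, 0, -6, 0, 4.5]
    - [0, 0, -6, 0, 4.5]

```text
time: 18.52
position: [0.5049, -0.3141, 0.0666]
tool_rot: [0.751, 0.66, 0.0, 0.002]
ft_force: [-0.3, -0.6, -4.6]
grip_width: 0.0521
```

```bash
python3 - <<'E'
from h import *
snap("a25",{"top":(320,200,140,120),"side":(300,110,100,100)},6,cams=("side",))
delta([492.5,260.8,100],112.1)
E
```

```text
t 18.57 pos [ 504.3 -313.6   65.7] yaw 82.7 F [ 0.5 -0.1 -4.3] w 51.9 -> d_cm [56.82 -8.49 -3.48] spin -0.514
```

View pics/a25_side.png

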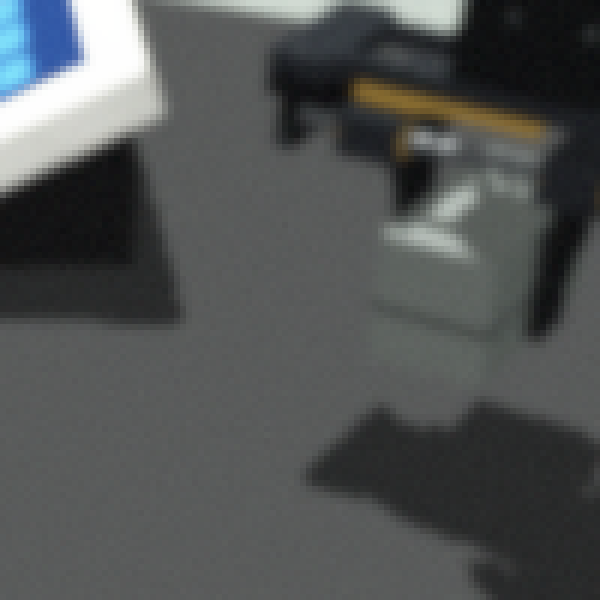

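Both trays came up together, shut and level (4.4 N). Carrying it to the plate.

Emit:
arm_command:
  targets:
    - [2, -0.3, -0.5, -0.03, 4.5]
    - [5.5, -0.8, -1, -0.06, 4.5]
    - [9.5, -1.4, -2, -0.1, 4.5]
    - [13.5, -2, -3, -0.15, 4.5]
    - [17.5, -2.6, -3.5, -0.2, 4.5]

```text
time: 19.2
position: [0.4996, -0.1339, 0.1]
tool_rot: [0.68, 0.733, -0.0, -0.001]
ft_force: [0.3, -0.1, -3.6]
grip_width: 0.0514
```

```bash
python3 - <<'E'
from h import *
delta([492.5,260.8,100],112.1)
E
```

```text
t 19.2 pos [ 499.6 -133.9  100. ] yaw 94.3 F [ 0.3 -0.1 -3.6] w 51.4 -> d_cm [39.41  2.24  0.05] spin -0.311
```

Emit:
arm_command:
  targets:
    - [4, 0.2, 0, -0.05, 4.5]
    - [8, 0.4, 0, -0.1, 4.5]
    - [12, 0.7, 0, -0.15, 4.5]
    - [16, 0.9, 0, -0.2, 4.5]
    - [20, 1.1, 0, -0.24, 4.5]

```text
time: 19.82
position: [0.4954, 0.066, 0.0996]
tool_rot: [0.588, 0.809, -0.0, -0.001]
ft_force: [0.4, -0.3, -3.5]
grip_width: 0.0515
```

```bash
python3 - <<'E'
from h import *
delta([492.5,260.8,100],112.1)
E
```

```text
t 19.82 pos [495.4  66.   99.6] yaw 108.0 F [ 0.4 -0.3 -3.5] w 51.5 -> d_cm [18.61  5.75 -0.03] spin -0.071
```

Emit:
arm_command:
  targets:
    - [4, 1.2, 0, -0.02, 4.5]
    - [8, 2.5, 0, -0.04, 4.5]
    - [12, 3.7, 0, -0.06, 4.5]
    - [16, 5, 0, -0.07, 4.5]
    - [18.6, 5.8, 0, -0.07, 4.5]

```text
time: 20.45
position: [0.4931, 0.261, 0.0994]
tool_rot: [0.559, 0.829, -0.001, -0.001]
ft_force: [0.6, -0.3, -4.5]
grip_width: 0.0517
```

Emit:
arm_command:
  targets:
    - [0, 0, 0, 0, 4.5]
    - [0, 0, 0, 0, 4.5]

```text
time: 20.7
position: [0.4937, 0.2584, 0.0994]
tool_rot: [0.559, 0.829, -0.001, -0.001]
ft_force: [-0.8, -0.2, -4.1]
grip_width: 0.0516
```

```bash
python3 - <<'E'
from h import *
delta([492.5,260.8,14],112.1)
snap("b1",{"top":(100,180,140,130),"side":(200,230,160,150)},5,cams=("side",))
E
```

```text
t 20.7 pos [493.7 258.4  99.4] yaw 112.0 F [-0.8 -0.2 -4.1] w 51.6 -> d_cm [0.26 0.   8.54] spin -0.002
```

View pics/b1_side.png

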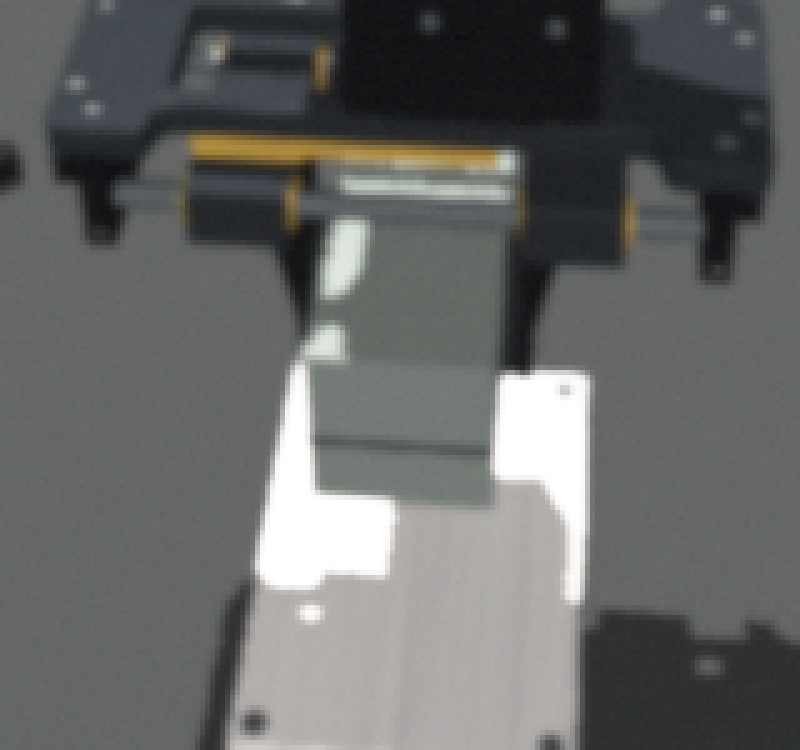

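The carrier is shut and over the plate. Lowering.

Emit:
arm_command:
  targets:
    - [0.2, 0, 2, 0, 4.5]
    - [0.2, 0, 4.5, 0, 4.5]
    - [0.2, 0, 6.5, 0, 4.5]
    - [0.2, 0, 7.8, 0, 4.5]
    - [0.2, 0, 8.2, 0, 4.5]

```text
time: 21.38
position: [0.4942, 0.2596, 0.0173]
tool_rot: [0.56, 0.828, -0.001, -0.001]
ft_force: [0.2, 0.4, -3.8]
grip_width: 0.0513
```

Emit:
arm_command:
  targets:
    - [0, 0, 0.2, 0, 4.5]
    - [0, 0, 0.35, 0, 4.5]
    - [0, 0, 0.35, 0, 4.5]

```text
time: 21.75
position: [0.4948, 0.2605, 0.0149]
tool_rot: [0.56, 0.828, 0.0, 0.0]
ft_force: [0.8, -0.3, -3.2]
grip_width: 0.052
```

```bash
python3 - <<'E'
from h import *
delta([492.5,260.8,14],112.1)
snap("b2",{"top":(100,180,140,130),"side":(200,230,160,150)},5,cams=("side",))
E
```

```text
t 21.75 pos [494.8 260.5  14.9] yaw 111.9 F [ 0.8 -0.3 -3.2] w 52.0 -> d_cm [ 0.12 -0.2   0.09] spin -0.004
```

View pics/b2_side.png

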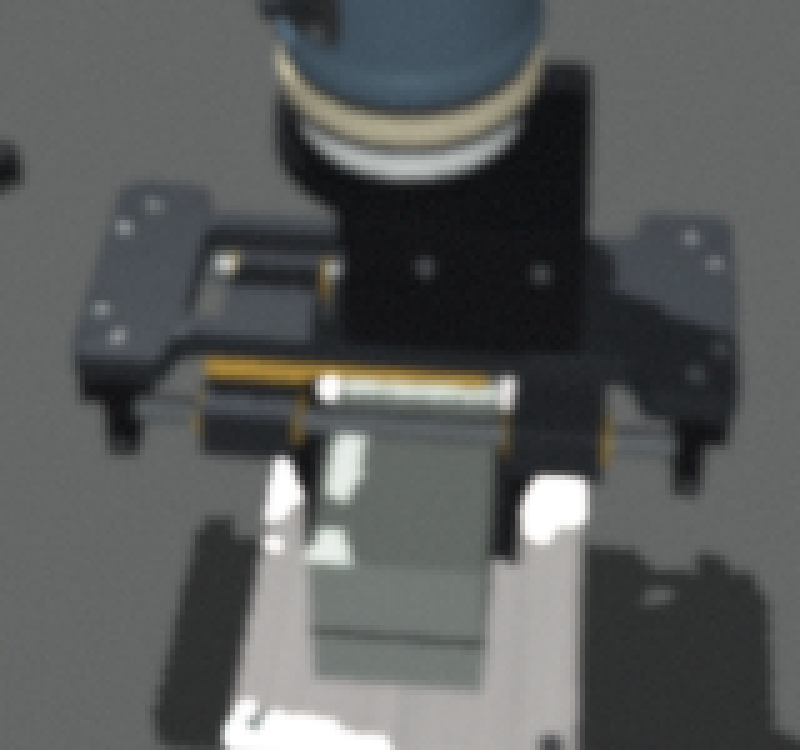

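Not quite touching yet. Another 1–3 mm.

Emit:
arm_command:
  targets:
    - [0, 0, 0.1, 0, 4.5]
    - [0, 0, 0.2, 0, 4.5]
    - [0, 0, 0.2, 0, 4.5]

```text
time: 22.18
position: [0.4948, 0.2605, 0.0138]
tool_rot: [0.56, 0.829, 0.0, 0.0]
ft_force: [-2.0, -0.9, 6.0]
grip_width: 0.052
```

Contact (+6 N). Releasing and rising to check.

Emit:
arm_command:
  targets:
    - [0, 0, 0, 0, 5.4]
    - [0, 0, 0, 0, 6.2]
    - [0, 0, 0, 0, 6.6]
    - [0, 0, -1.2, 0, 6.8]
    - [0, 0, -2.4, 0, 6.8]

```text
time: 22.8
position: [0.4946, 0.2604, 0.0373]
tool_rot: [0.56, 0.828, 0.0, 0.0]
ft_force: [0.4, 0.8, -0.0]
grip_width: 0.0672
```

Emit:
arm_command:
  targets:
    - [0, 0, 0, 0, 6.8]
    - [0, 0, 0, 0, 6.8]

```text
time: 23.05
position: [0.4946, 0.2604, 0.0368]
tool_rot: [0.56, 0.828, 0.0, 0.0]
ft_force: [-0.1, 0.4, -0.4]
grip_width: 0.0679
```

```bash
python3 - <<'E'
from h import *
delta([492.5,260.8,38],112.1)
snap("b3",{"top":(100,180,140,130),"side":(200,230,160,150)},5)
E
```

```text
t 23.05 pos [494.6 260.4  36.8] yaw 111.9 F [-0.1  0.4 -0.4] w 67.9 -> d_cm [ 0.12 -0.18 -0.12] spin -0.004
```

View pics/b3_side.png

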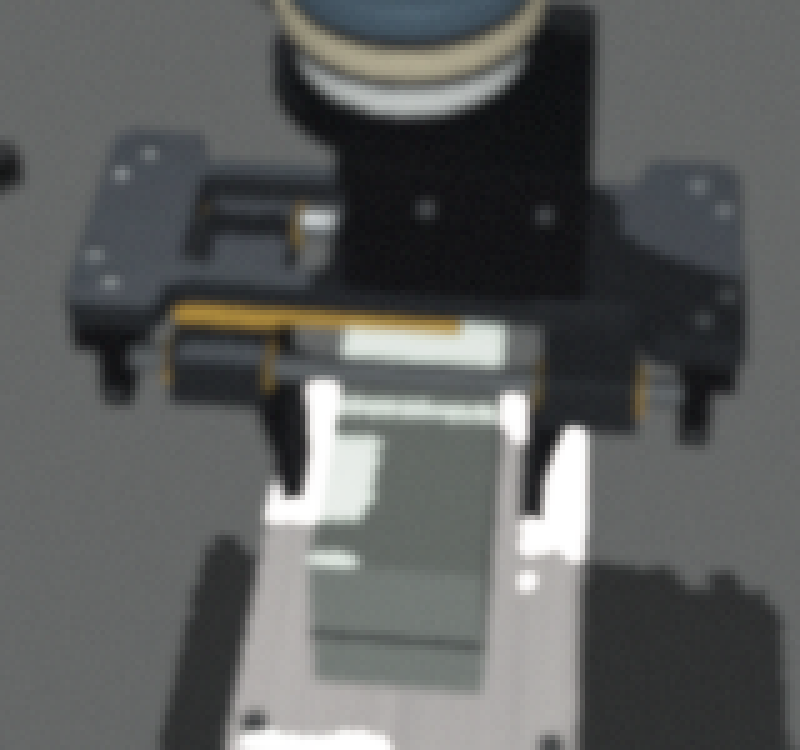

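View pics/b3_top.png

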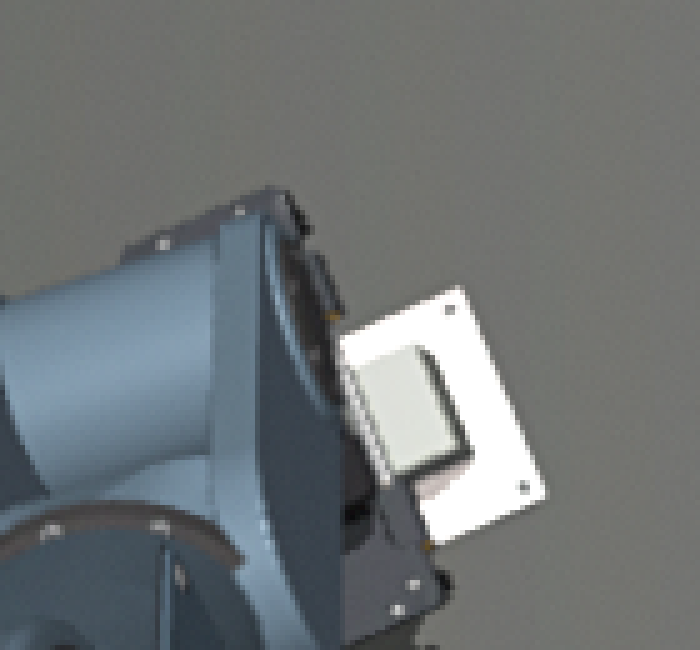

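```bash
python3 - <<'E'
from h import *
d=np.load("top_last.npy")
P=plane("top",[[100+420/5,180+346/5],[100+441/5-.5,180+464/5-3]],.066)*1000
print(P.round(1))
p=proj("top",[[.4925+s*.055*.376+t*.026*.9265, .2608-s*.055*.9265+t*.026*.376,.066] for s in(1,) for t in(-1,1)]);print("expected corners crop",((p-[100,180])*5).round(0))
E
```

```text
[[535.3 215.9  66. ]
 [489.4 207.5  66. ]]
expected corners crop [[455. 449.]
 [412. 342.]]
```

The carrier is shut on the plate and within about 3 mm of the expected corners. Now I'll grip only the deep tray and lift it slowly straight up.

Emit:
arm_command:
  targets:
    - [0, 0, -0.3, 0, 6]
    - [0, 0, -0.3, 0, 4.5]
    - [0, 0, -0.3, 0, 4.5]
    - [0, 0, -0.3, 0, 4.5]
    - [0, 0, -0.3, 0, 4.5]
  newtons: 15

```text
time: 23.78
position: [0.4946, 0.2604, 0.0395]
tool_rot: [0.56, 0.828, 0.0, 0.0]
ft_force: [-0.6, 0.4, -0.1]
grip_width: 0.0515
```

Emit:
arm_command:
  targets:
    - [0, 0, -0.2, 0, 4.5]
    - [0, 0, -0.5, 0, 4.5]
    - [0, 0, -0.8, 0, 4.5]
    - [0, 0, -1.1, 0, 4.5]
    - [0, 0, -1.4, 0, 4.5]

```text
time: 24.4
position: [0.4945, 0.2603, 0.0537]
tool_rot: [0.56, 0.829, -0.0, 0.0]
ft_force: [-0.5, 0.2, -1.4]
grip_width: 0.0522
```

```bash
python3 - <<'E'
from h import *
delta([492.5,260.8,38],112.1)
snap("b4",{"top":(100,180,140,130),"side":(200,230,160,150)},5,cams=("side",))
E
```

```text
t 24.4 pos [494.5 260.3  53.7] yaw 111.9 F [-0.5  0.2 -1.4] w 52.2 -> d_cm [ 0.12 -0.17  1.57] spin -0.004
```

View pics/b4_side.png

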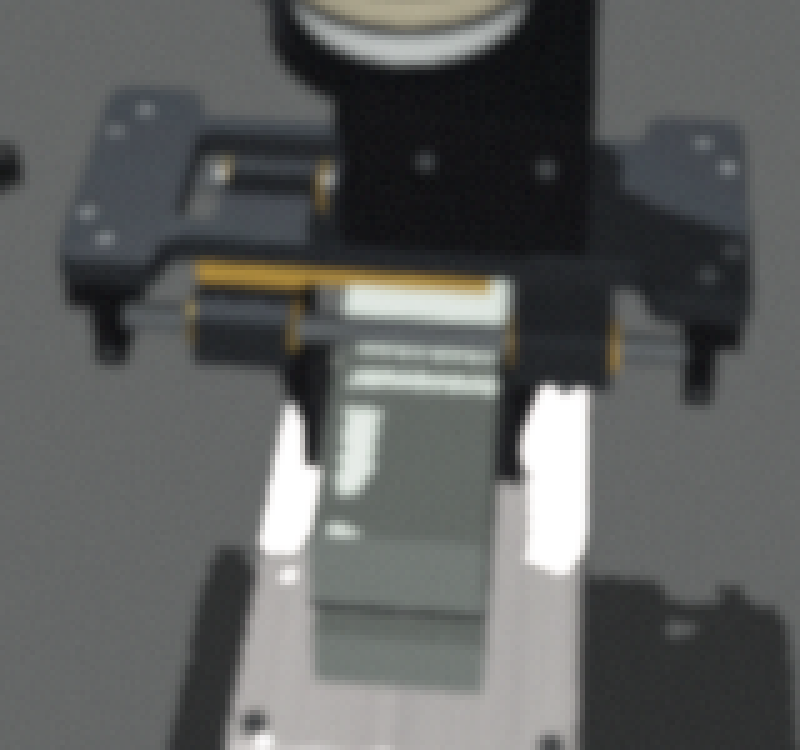

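The cover tray stays put while the deep tray rises, and the load is about its own weight. Continuing up.

Emit:
arm_command:
  targets:
    - [0, 0, -0.5, 0, 4.5]
    - [0, 0, -1, 0, 4.5]
    - [0, 0, -1.6, 0, 4.5]
    - [0, 0, -2.2, 0, 4.5]
    - [0, 0, -2.8, 0, 4.5]

```text
time: 25.08
position: [0.4946, 0.2604, 0.082]
tool_rot: [0.56, 0.828, 0.0, 0.0]
ft_force: [0.1, -0.2, -1.2]
grip_width: 0.0518
```

Emit:
arm_command:
  targets:
    - [0, 0, -1, 0, 4.5]
    - [0, 0, -2, 0, 4.5]
    - [0, 0, -3.5, 0, 4.5]
    - [0, 0, -4.5, 0, 4.5]
    - [0, 0, -4.5, 0, 4.5]

```text
time: 25.7
position: [0.4953, 0.2606, 0.1277]
tool_rot: [0.56, 0.828, 0.001, 0.001]
ft_force: [-0.2, -0.2, -1.7]
grip_width: 0.052
```

```bash
python3 - <<'E'
from h import *
delta([390.5,219.5,120],112.1)
snap("b5",{"top":(100,180,140,130),"side":(200,230,160,150)},5)
print(proj("side",[[.39,.2195,0],[.35,.27,0],[.43,.17,0]]).round(), plane("top",[[165,150],[210,172]],.008).round(3).tolist())
E
```

```text
t 25.7 pos [495.3 260.6 127.7] yaw 111.9 F [-0.2 -0.2 -1.7] w 52.0 -> d_cm [  0.09 -11.26   0.74] spin -0.004
[[350. 346.]
 [364. 382.]
 [338. 317.]] [[0.786, 0.275, 0.008], [0.727, 0.165, 0.008]]
```

View pics/b5_side.png

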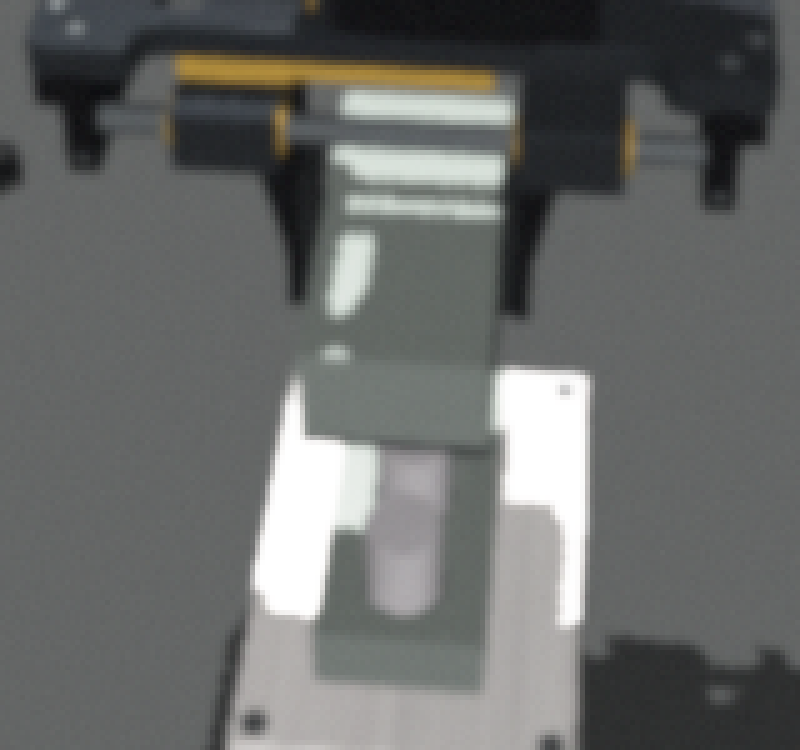

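The cells are standing in the cover tray. I'll set the deep tray down off the plate's near end (tool −x) rather than beside its long edge, so the wide gripper body stays away from the cells.

```bash
python3 - <<'E'
from h import *
print(plane("top",[[265,203],[280,155],[291,125]],.01).round(3).tolist())
delta([535,105,120],112.1)
E
```

```text
[[0.647, 0.035, 0.01], [0.764, -0.004, 0.01], [0.839, -0.033, 0.01]]
t 25.8 pos [494.4 260.3 126.5] yaw 111.9 F [ 1.1 -0.4 -1.4] w 51.9 -> d_cm [-15.93  -2.02   0.65] spin -0.004
```

View pics/b5_top.png

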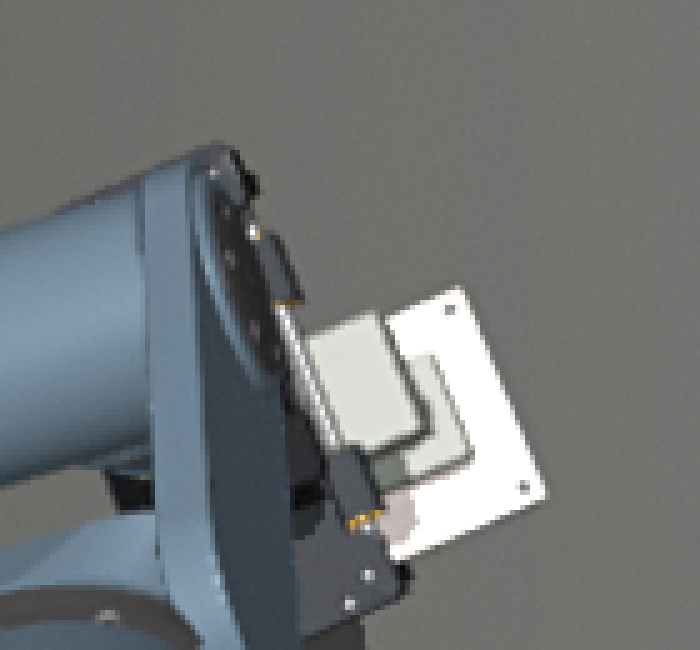

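Emit:
arm_command:
  targets:
    - [-3, -0.4, 0, 0, 4.5]
    - [-6.5, -0.8, 0, 0, 4.5]
    - [-10, -1.2, 0, 0, 4.5]
    - [-13.5, -1.6, 0, 0, 4.5]
    - [-16.5, -2, 0, 0, 4.5]

```text
time: 26.42
position: [0.5374, 0.0985, 0.1258]
tool_rot: [0.56, 0.828, -0.0, -0.001]
ft_force: [-0.4, 0.5, -0.6]
grip_width: 0.0519
```

Emit:
arm_command:
  targets:
    - [0, 0, 0, 0, 4.5]
    - [0, 0, 3, 0, 4.5]
    - [0, 0, 6, 0, 4.5]
    - [0, 0, 8, 0, 4.5]
    - [0, 0, 9.5, 0, 4.5]

```text
time: 27.05
position: [0.5365, 0.1007, 0.0302]
tool_rot: [0.56, 0.829, -0.0, -0.001]
ft_force: [0.4, -0.2, -0.6]
grip_width: 0.052
```

Emit:
arm_command:
  targets:
    - [0, 0, 0.5, 0, 4.5]
    - [0, 0, 1, 0, 4.5]
    - [0, 0, 1.3, 0, 4.5]
    - [0, 0, 1.3, 0, 4.5]

```text
time: 27.55
position: [0.5377, 0.0998, 0.0187]
tool_rot: [0.56, 0.828, 0.0, 0.0]
ft_force: [0.9, -0.3, -1.1]
grip_width: 0.0517
```

```bash
python3 - <<'E'
from h import *
delta([535,105,7.5],112.1)
snap("b6",{"top":(100,180,140,130),"side":(220,180,160,150)},5,cams=("side",))
E
```

```text
t 27.55 pos [537.7  99.8  18.7] yaw 111.9 F [ 0.9 -0.3 -1.1] w 51.7 -> d_cm [ 0.58 -0.05  1.12] spin -0.004
```

View pics/b6_side.png

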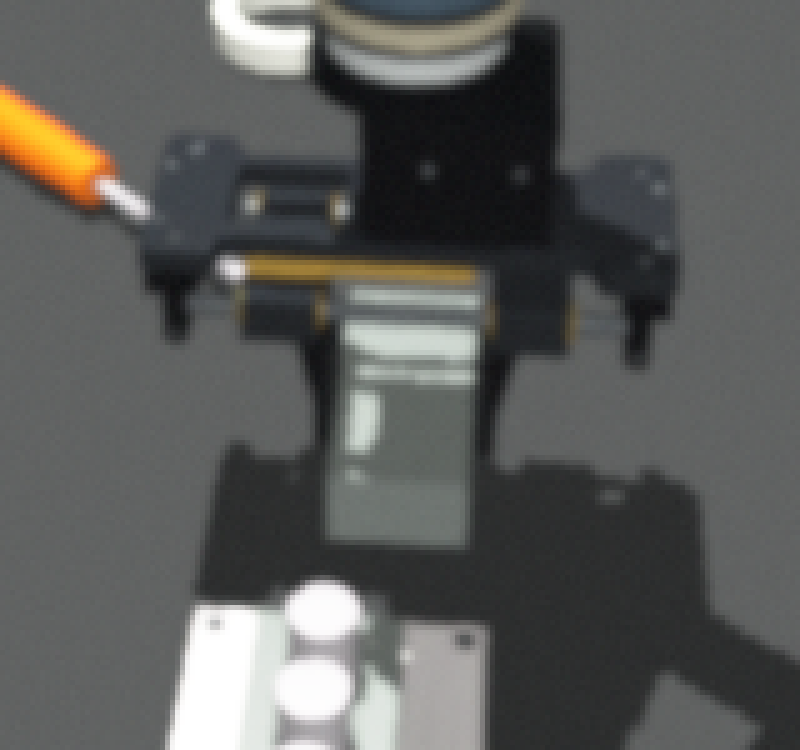

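The three cells stand flat end up in the cover, and the deep tray is 11 mm above the bench. Lowering.

Emit:
arm_command:
  targets:
    - [0, 0, 0.4, 0, 4.5]
    - [0, 0, 0.8, 0, 4.5]
    - [0, 0, 1.1, 0, 4.5]
    - [0, 0, 1.2, 0, 4.5]
    - [0, 0, 1.2, 0, 4.5]

```text
time: 28.22
position: [0.5374, 0.0998, 0.0073]
tool_rot: [0.56, 0.829, -0.0, -0.0]
ft_force: [-1.6, -0.6, 6.9]
grip_width: 0.0516
```

Contact. Releasing and retreating straight up.

Emit:
arm_command:
  targets:
    - [0, 0, 0, 0, 5.5]
    - [0, 0, 0, 0, 6.5]
    - [0, 0, 0, 0, 7]
    - [0, 0, -1, 0, 7]
    - [0, 0, -4, 0, 7]

```text
time: 28.85
position: [0.5364, 0.0998, 0.0461]
tool_rot: [0.56, 0.828, -0.001, -0.001]
ft_force: [-0.2, -0.5, 0.5]
grip_width: 0.0698
```

Emit:
arm_command:
  targets:
    - [0, 0, -5, 0, 7.5]
    - [0, 0, -11, 0, 7.5]
    - [-3, 0, -16, 0, 7.5]
    - [-8, 0, -18, 0, 7.5]
    - [-14, 0, -18, 0, 7.5]

```text
time: 29.48
position: [0.5912, -0.0307, 0.2302]
tool_rot: [0.559, 0.829, 0.001, 0.003]
ft_force: [1.4, 1.0, -0.2]
grip_width: 0.0751
```

Emit:
arm_command:
  targets:
    - [-6, 0, 0, 0, 7.5]
    - [-12, 0, 0, 0, 7.5]
    - [-18, 0, 0, 0, 7.5]
    - [-20, 0, 0, 0, 7.5]
    - [-20, 0, 0, 0, 7.5]

```text
time: 30.1
position: [0.6639, -0.2165, 0.2262]
tool_rot: [0.561, 0.828, 0.0, -0.0]
ft_force: [-0.2, 0.3, -0.5]
grip_width: 0.075
```

```bash
python3 - <<'E'
from h import *
delta([535,105,7.5],112.1)
snap("c1")
d=np.load("top_last.npy");ds=np.load("side_last.npy")
im=cv2.imread("pics/c1_top.png");g=im[...,1]
hsv=cv2.cvtColor(im,cv2.COLOR_BGR2HSV)
m=((g>150)&(hsv[...,1]<60)).astype(np.uint8);m[:100]=0
cs,_=cv2.findContours(m,cv2.RETR_EXTERNAL,cv2.CHAIN_APPROX_NONE)
for c in cs:
    if cv2.contourArea(c)>300:
        P=plane("top",c.reshape(-1,2).astype(float),.034)*1000
        print(cv2.boundingRect(c),cv2.minAreaRect(P[:,:2].astype(np.float32)))
E
```

```text
t 30.1 pos [ 663.9 -216.5  226.2] yaw 111.8 F [-0.2  0.3 -0.5] w 75.0 -> d_cm [34.62 -0.04 21.91] spin -0.006
(296, 301, 136, 81) ((319.99407958984375, -178.13198852539062), (314.2286376953125, 63.992332458496094), 63.214027404785156)
(201, 256, 95, 65) ((450.58013916015625, 79.75938415527344), (215.88047790527344, 80.40489959716797), 64.35337829589844)
(131, 237, 69, 69) ((490.2309265136719, 255.21636962890625), (105.26039123535156, 154.45216369628906), 21.985275268554688)
(335, 147, 33, 33) ((735.908447265625, -167.5411376953125), (67.0008544921875, 80.85515594482422), 62.39950180053711)
(460, 100, 66, 69) ((814.1339111328125, -499.6544494628906), (114.568115234375, 214.00723266601562), 28.718032836914062)
(418, 100, 46, 20) ((876.7903442382812, -403.5061340332031), (113.40410614013672, 32.13814926147461), 62.58172607421875)
```

View pics/c1_top.png

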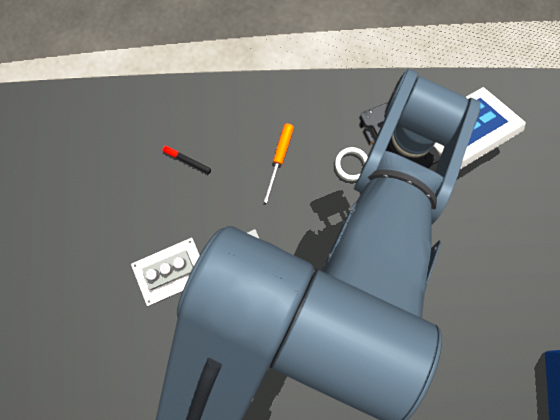

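View pics/c1_side.png

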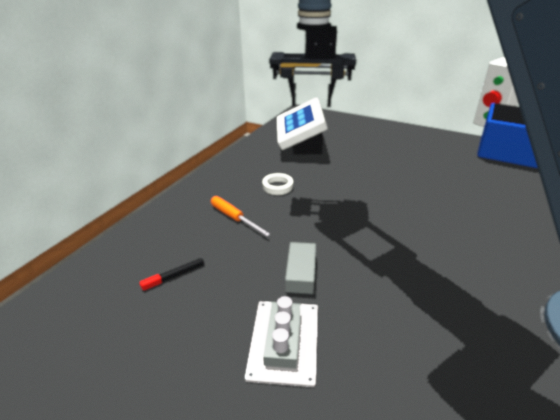

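The cells stand in the cover on the plate (top pixels (152,275), (166,269), (179,263)). The deep tray lies beside it, and the screwdriver, marker and tape look unmoved. One numeric check of the heights and centring.

```bash
python3 - <<'E'
from h import *
print("cells",(plane("top",[[152,275],[166,269],[179,263]],.059)*1000).round(0).tolist())
ds=np.load("side_last.npy")
P,_=pts("side",ds,296,310,250,268);c,n,s=fit(P);print("deep top",(c*1000).round(1),n.round(3))
for u,v in((285,302),(283,317),(280,334)):
    P,_=pts("side",ds,u-3,u+4,v-2,v+2);print("cell top",(np.median(P,0)*1000).round(1))
im=cv2.imread("pics/c1_side.png");a=cv2.resize(im[235:390,240:330],None,fx=5,fy=3.8);cv2.imwrite("pics/c1c.png",a[:590])
for f in("side0","c1_side"):
    h=cv2.cvtColor(cv2.imread(f"pics/{f}.png"),cv2.COLOR_BGR2HSV)[180:300]
    for lo,hi in(((8,150,150),(20,255,255)),((0,150,120),(6,255,255))):
        print(f,np.argwhere(cv2.inRange(h,lo,hi)).mean(0).round(1))
E
```

```text
cells [[480.0, 289.0, 59.0], [493.0, 257.0, 59.0], [506.0, 228.0, 59.0]]
deep top [535.7  93.7  35.2] [ 0.001 -0.003 -1.   ]
cell top [505.  229.5  60.1]
cell top [493.3 259.1  60.1]
cell top [482.5 290.5  59.9]
side0 [ 26.9 225.7]
side0 [101.4 150.2]
c1_side [ 27.  225.4]
c1_side [101.5 150.2]
```

View pics/c1c.png

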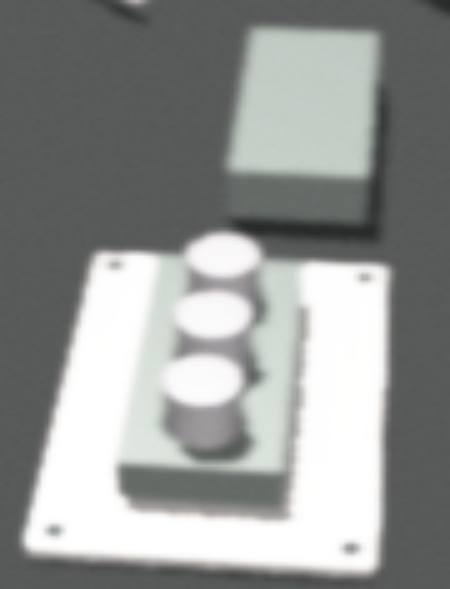

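All checks are good. Handing in.

```bash
python3 -c "
from rig import robot
print(robot.hand_in())"
```

```text
the job is handed in; nothing more can be done
None
```

The carrier was turned over shut, laid on the plate and opened. The three cells stand flat end up in the cover tray, and the deep tray lies upside down on the bench off the plate's end. I handed in at about 30 s.

**How it was done:** the moves allow no tilt, so I gripped the carrier at one end and eased the grip until the other end swung down. I stood it on its end on the bench, tipped it past vertical with bench friction and let the last 5° settle by opening the fingers. Then I gripped it at the joint line with 40 N and carried it to the plate. Finally I lifted the deep tray straight off.

**Last checks:**
- **Cells:** tops are level at 60 mm (59 expected). The middle cell is at (493, 258) mm against the plate centre at (492, 261), and the row runs along the plate.
- **Deep tray:** its top is level at 35 mm (34 nominal), about 170 mm from the plate centre.
- **Other things:** the screwdriver and marker have not moved in the side view, to within half a pixel. I checked the tape only by eye.
- **Robot:** clear of everything and touching nothing.

**What went less well:**
- The first two tries at tipping past vertical failed because the carrier slid or lifted instead.
- Pressing it down made the pads slip several millimetres on it. They slipped about 13 mm towards the cover side near the end of the flip. In the pictures the trays stayed shut throughout.
- The two cameras disagreed by about 2–3 mm, within their calibration.

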